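Change the batch in the vee clamping fixture

TASK

Change the batch in the vee clamping fixture: loosen its orange knob, slide the blue bridge back clear of the vees, take out the finished steel pins and lay them in the green rack, and lay every brass blank from the wooden cradle in a fixture vee of its own with its end up against the steel stop plate. Then push the bridge home until it clicks and turn the knob clockwise until it clicks past its detent. Leave the small white carton and the roll of tape where they are.

Things in the scene. Friction and masses are not known exactly. Their poses are not given: they have to be found in the camera images.
- fixture: vee clamping fixture bolted to the bench: steel base plate 244 x 226 x 12 mm; origin at the centre of its underside, z up. Blanks lie along its x in three vees 50 mm apart in y, cut in two aluminium combs (10 mm thick, middles at x = -5 and 75 mm, up to 57 mm high, 70 mm free between them). Rails 18 mm high run along y = -90 and 90 mm
- vee_0 (a point): where the middle of a blank lies when it rests in the vee at the fixture's y = -50 mm with its end against the stop: fixture x = 35 mm, z = 44 mm; axes as the fixture's. The base plate's top lies 32 mm below it
- vee_1 (a point): the same for the vee at y = 0
- vee_2 (a point): the same for the vee at y = 50 mm
- stop_face (a point): middle of the face of the upright steel stop plate beyond the vees, at the fixture's x = 100 mm; the face looks to the fixture's -x; the plate is 160 mm long in y, 12 mm thick, its top 64 mm above the bench; axes as the fixture's
- bridge (a joint): place of the blue bridge, m: 0 = home, over the middle of the vees; grows as it slides to the fixture's -x, to 0.12 = fully open, clear of the vees. Just before home it is pushed over a spring detent (about 10 N, hill at 0.006) that then holds it at 0; elsewhere it drags with 2 N and stays put. While the clamp strap under it is down (knob below about 1.0 rad) the strap catches on the combs
- beam (a point): middle of the top of the bridge's blue beam, which lies across the vees: 34 mm wide along x, 192 mm long along y, 74 to 92 mm above the bench; moves with the bridge; axes as the fixture's
- grip_post (a point): middle of the black round hand post for sliding the bridge: upright, 20 mm across, from 92 to 134 mm above the bench (this point at 116 mm), 62 mm to the fixture's -y side of the knob's axis; axes as the fixture's
- knob (a joint): angle of the orange clamp knob, rad: 0 = tight, past its detent, at its stop; grows as it is turned anticlockwise seen from above, to 1.6 = fully loose. Tightening drags with 0.04 N m down to about 0.55, then takes up to 0.25 N m over the detent (hill at 0.26) and clicks on to 0. It lifts the strap 3.2 mm a radian: loose, the strap's underside is 60 mm above the bench; seated blanks reach 55 mm
- knob_grip (a point): middle of the knob's upright grip bar: 50 mm long along this point's x, 15 mm wide along y, 26 mm tall (104.5 to 130.5 mm above the bench), on the knob's vertical axis; it turns with the knob and rides on the bridge. A plunger housing 110 mm high stands on the beam 32 to 46 mm to the fixture's +y side of the axis
- cradle: wooden storage cradle fixed to the bench: board 112 x 214 x 14 mm, origin at the centre of its underside; two combs (12 mm thick, middles at x = -38 and 38 mm, 48 mm high, 64 mm free between) with four vees at y = -75, -25, 25 and 75 mm, in which blanks lie along x with their axis 44 mm above the bench
- blank_0: brass round blank, 22 mm across and 130 mm long, 0.3 to 0.5 kg; origin at its middle, on its axis; x runs along it; not always present. It rolls if it is put down on the flat
- blank_1: brass round blank, 22 mm across and 130 mm long, 0.3 to 0.5 kg; origin at its middle, on its axis; x runs along it; not always present. It rolls if it is put down on the flat
- blank_2: brass round blank, 22 mm across and 130 mm long, 0.3 to 0.5 kg; origin at its middle, on its axis; x runs along it; not always present. It rolls if it is put down on the flat
- rack: rack for finished pins, fixed to the bench: grey board 112 x 110 x 14 mm, origin at the centre of its underside; two green combs (12 mm thick, middles at x = -38 and 38 mm, 48 mm high, 64 mm free between) with two vees along x at y = -25 and 25 mm
- rack_0 (a point): where the middle of a pin lies when it rests midway along the rack's vee at y = -25 mm, 44 mm above the bench; axes as the rack's. The board's top lies 30 mm below it
- rack_1 (a point): the same for the vee at y = 25 mm
- pin_0: finished steel pin, 22 mm across and 130 mm long, its ends turned down to 15 mm, 0.3 to 0.45 kg; origin at its middle, on its axis; x runs along it; starts clamped in a vee of the fixture against the stop; not always present. It rolls if it is put down on the flat
- pin_1: finished steel pin, 22 mm across and 130 mm long, its ends turned down to 15 mm, 0.3 to 0.45 kg; origin at its middle, on its axis; x runs along it; starts clamped in a vee of the fixture against the stop; not always present. It rolls if it is put down on the flat
- tape: roll of black tape lying flat, 69 mm across, 19 mm high, loose; to be left alone
- carton: small white carton, 70 x 85 x 60 mm, loose; to be left alone
Not all that is in view belongs to the job. Leave any pink look-alike of the blank_1 alone.

How it is judged:
By the outcome, as a careful person would: the job done as asked, in the order asked, and still so for the second after the job is handed in, with the robot touching nothing.
Of blank_0, blank_1, blank_2 only 2 to 3 are there at a start; the rules pass over those that are not, and their reading is None.
Of pin_0, pin_1 only 1 to 2 are there at a start; the rules pass over those that are not, and their reading is None.
At some moment in a run one of blank_0, blank_1, blank_2, pin_0, pin_1 may be knocked a few centimetres aside while the robot is not near it.
Once in a run the grip may slacken for a moment while it holds something.
It also fails if it takes over 210 s, if anything falls off the work surface, if the arm or the gripper's body presses on something with over 40 N, if the wrist force passes 120 N, or if a joint passes its speed limit or range.

ROBOT

A 6-joint arm with a two-finger parallel gripper is mounted at the origin on the work surface; the furniture and walls round the work are solid. World frame = base frame: x ahead of the robot, y to its left, z up, the work surface at z = 0. Lengths are in m, angles in rad, forces in N, time in s.
With the tool pointing down it reaches from about 0.3 to 0.775 m from the base axis. Payload 14.6 kg.
Tool frame: the origin (TCP) lies midway between the tips of the shut fingers; the grasp point (between the pads) lies 19 mm behind it; z points along the fingers, y is the line along which they close (so a half turn about z gives the same grasp; the last joint's range is limited). The gripper opens to 94 mm and grips with 3 to 60 N. Pads are 16 mm wide; open, the fingers measure 119 mm over their backs; the gripper's body (75 mm by 177 mm) begins 78 mm behind the grasp point.
Start: joints at [1.047, 0.3, 1.521, -0, 1.321, -0.067], TCP at [0.243, 0.494, 0.205] pointing down, gripper open.
Joint ranges: [-3.03, 3.03], [-0.79, 2.21], [0.23, 2.52], [-1.04, 4.18], [0, 3.07], [-2.55, 2.55]. Speed limits (rad/s): [2.22, 2.22, 2.57, 3.14, 3.14, 3.14].

INTERFACE

Orientations are given as [roll, pitch, yaw] about the fixed x, y, z axes, in that order (R = Rz(yaw) Ry(pitch) Rx(roll)).
In Python, from station import * gives the robot as it stands.
- The arm moves only by the tool send_rows, never from a script. Its argument "targets" is a list of rows, each an object of numbers: "x", "y", "z": the shift along the world's x, y, z in units of 0.2 m (1.0 is 0.2 m); "spin": the turn about the world's z in units of pi/2 rad (1.0 is pi/2 rad); "claw": the finger opening in mm, from 0 to 94. A call has 1 to 20 rows; each row shifts and turns the commanded pose from where the row before left it; what a row does not reach is not made up. A row lasts 1/10 s, in which the tool goes at most 50 mm and 8.59 degrees, less where a joint would pass 70% of its speed; a pose out of reach is approached as far as the arm can. A call with a number of a shift or a turn outside -1 to 1 is refused whole. A call with a gripper value outside its range is refused whole. The fingers move at their own pace and stop on an object; "force" is the grip in N (left out, the last holds). Time passes only in rows, so rows that do not move let the fingers close. It gives the time, the measured TCP pose, the force, the opening and the grip force at its end, in the units of the state.
- get_obs(): the state, without advancing time (a new reading comes with each control period).
- camera(name): name is "scene" or "top" or "wrist"; returns the picture (480x640x3 uint8, blue, green, red); there is no depth.
- camera_model(name): a dict with "fovy" (degrees; the focal length in pixels is half the picture's height over the tangent of half this angle, whatever the lens; pixels are square), "cx", "cy" (the principal point, pixels), "dist" ([k1, k2, p1, p2, k3] as OpenCV has them; the pictures are not rectified), "T" (4x4, takes a point from camera to world coordinates). Camera axes: x right, y down, z forward; pixel columns grow to the right and rows downward; lengths in m; the calibration is good to about 2 mm. A picture is of the moment at which its call begins: read the wrist's pose just before it. camera_model takes no time and is no camera call; for the wrist camera it gives the pose at the moment of the call.
- hand_in(): hands the job in; it is judged then, once.
The state is a dict: "time_s": time; "qpos": joint angles; "joint_vel": joint speeds; "tau": joint torques, N m; "ee_pos": TCP position; "eef_rot": TCP orientation; "force": force on the tool from outside, world axes, zero at the start; "moment": the same for the moment, N m; "grip_width": finger opening in m; "grip_force": force on a finger pad.
Only numpy, scipy, OpenCV 4.12 (cv2) and the standard library are available. Lean on these libraries where they do the work, as an engineer would, in place of code of your own. Each camera call takes 0.05 s, during which the arm holds its last target. There are 200 camera calls.

## Working session

There is one attempt and no reset: what is moved stays moved. The work goes in short steps, Python scripts to look and compute and a tool call to move; the robot and the scene stay as the last step left them, time stands still between calls to the robot, and variables do not carry over. Pictures are saved under pics/ and viewed, at most 14 in all, crops included, and the job is handed in when it is done.

Besides the shell and the picture viewer there is one more tool, called after ">>>" by a JSON object that holds its "fn" and its "kwargs", one argument or row to a line. send_rows: Moves the arm, as the interface text tells. Its arguments: {"type":"object","properties":{"targets":{"type":"array"},"force":{"type":"number"}},"required":["targets"]}

```bash
mkdir -p pics; ls; python3 - <<'E'
from station import *
import cv2,numpy as np
for n in("scene","top"):
    cv2.imwrite(f"pics/{n}0.png",camera(n)); m=camera_model(n); print(n,m["fovy"],m["cx"],m["cy"],m["dist"],np.round(m["T"],3).tolist())
print(get_obs())
E
```

```text
pics
scene 55.48453958331445 315.3840371580617 237.60191523685106 [-0.11690127  0.          0.          0.          0.        ] [[0.768, -0.498, 0.402, -0.009], [-0.64, -0.586, 0.497, -0.698], [-0.012, -0.64, -0.769, 1.106], [0.0, 0.0, 0.0, 1.0]]
top 44.70574162215304 319.58932639673253 231.2927159712368 [0.0093686 0.        0.        0.        0.       ] [[0.011, -0.992, 0.124, 0.325], [-1.0, -0.01, 0.013, -0.086], [-0.012, -0.124, -0.992, 1.547], [0.0, 0.0, 0.0, 1.0]]
{'time_s': 0.1, 'qpos': array([ 1.04739187e+00,  3.00388667e-01,  1.52149991e+00,  1.57369868e-05,
        1.32070470e+00, -6.66189665e-02]), 'joint_vel': array([ 0.00060769, -0.00135758, -0.00203002, -0.000156  ,  0.00107388,
        0.00133926]), 'tau': array([ 2.11484650e-03, -5.32649660e+01, -3.53284800e+01,  7.09625054e-02,
        2.34472216e-02, -7.09885126e-05]), 'ee_pos': array([0.24247972, 0.49340863, 0.20496589]), 'eef_rot': array([-3.14059527e+00, -8.18207382e-05,  2.68480322e+00]), 'force': array([-0.35671685,  0.02133402, -0.37614653]), 'moment': array([ 0.04072406, -0.02294766, -0.00114538]), 'grip_force': 0.0, 'grip_width': 0.09382069373195008}
```

View pics/scene0.png

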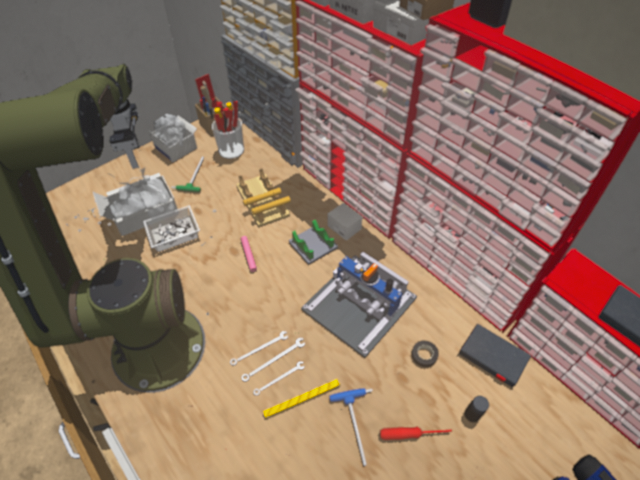

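View pics/top0.png

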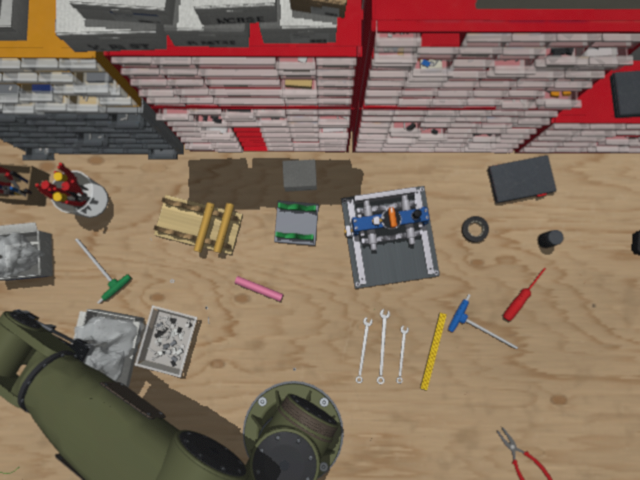

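The scene shows the fixture at top-view (390,237) with its stop on the far side (world +x), the rack at (296,224), the cradle at (200,225) with two brass blanks at (206,228) and (224,228), the pink look-alike at (258,289), the carton at (299,175), and the tape at (475,229). I'll enlarge next.

```bash
cat > h.py <<'E'
from station import *
import cv2,numpy as np
def K(n):
    m=camera_model(n); f=240/np.tan(np.radians(m["fovy"]/2))
    return np.array([[f,0,m["cx"]],[0,f,m["cy"]],[0,0,1]]),np.array(m["dist"]),np.array(m["T"])
def ray(n,uv,z,cal=None):
    k,d,T=cal or K(n)
    p=cv2.undistortPoints(np.array(uv,float).reshape(-1,1,2),k,d).reshape(-1,2)
    r=np.c_[p,np.ones(len(p))]@T[:3,:3].T; o=T[:3,3]
    return o+r*((z-o[2])/r[:,2])[:,None]
def proj(n,P,cal=None):
    k,d,T=cal or K(n); P=np.array(P,float).reshape(-1,3)
    Pc=(P-T[:3,3])@T[:3,:3]
    return cv2.projectPoints(Pc,np.zeros(3),np.zeros(3),k,d)[0].reshape(-1,2)
E
python3 - <<'E'
from h import *
im=cv2.imread("pics/top0.png")
cv2.imwrite("pics/top0c.png",cv2.resize(im[170:300,150:450],None,fx=2.66,fy=2.66,interpolation=cv2.INTER_CUBIC))
hsv=cv2.cvtColor(im,cv2.COLOR_BGR2HSV)
def rep(nm,lo,hi,z,box,mn=15):
    m=cv2.inRange(hsv,lo,hi); x0,y0,x1,y1=box; k=np.zeros_like(m);k[y0:y1,x0:x1]=m[y0:y1,x0:x1]
    for c in cv2.findContours(k,0,2)[0]:
        if cv2.contourArea(c)<mn: continue
        r=cv2.minAreaRect(c); b=ray("top",cv2.boxPoints(r),z)
        print(nm,np.round(r[0],1),"ctr",np.round(ray("top",[r[0]],z)[0,:2],4),"box",np.round(b[:,:2],3).tolist())
rep("blue",(100,120,60),(125,255,255),.092,(340,180,450,290))
rep("orange",(5,150,120),(18,255,255),.13,(340,180,450,290))
rep("green",(50,100,30),(80,255,255),.048,(265,190,330,260))
rep("yellow",(15,90,60),(28,255,255),.05,(150,190,250,260))
E
```

```text
blue [367.  223.2] ctr [ 0.5293 -0.1857] box [[0.543, -0.147], [0.556, -0.218], [0.515, -0.224], [0.503, -0.154]]
blue [413.8 216.8] ctr [ 0.5468 -0.3031] box [[0.561, -0.266], [0.573, -0.334], [0.533, -0.34], [0.52, -0.272]]
orange [392.3 217.4] ctr [ 0.5391 -0.2449] box [[0.559, -0.235], [0.562, -0.248], [0.519, -0.255], [0.516, -0.241]]
green [294.  235.7] ctr [5.011e-01 1.000e-04] box [[0.497, 0.047], [0.511, 0.047], [0.505, -0.047], [0.491, -0.047]]
green [296.4 206.7] ctr [ 0.5772 -0.0051] box [[0.573, 0.044], [0.589, 0.043], [0.582, -0.054], [0.565, -0.053]]
yellow [161.7 243.9] ctr [0.4762 0.3416] box [[0.487, 0.363], [0.499, 0.339], [0.465, 0.321], [0.453, 0.344]]
yellow [194.2 224.4] ctr [0.5279 0.2593] box [[0.472, 0.389], [0.631, 0.364], [0.584, 0.128], [0.427, 0.156]]
```

View pics/top0c.png

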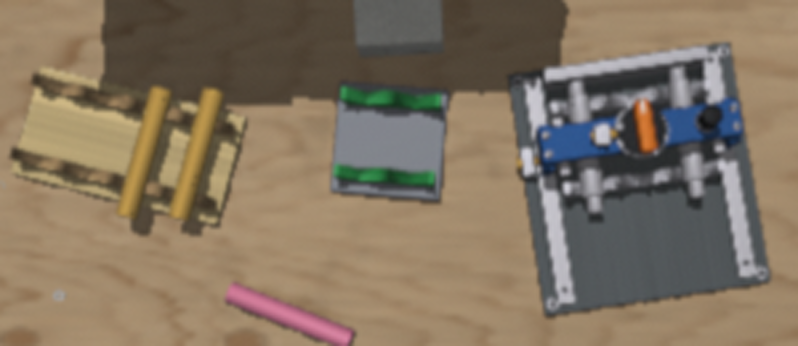

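Two finished pins sit at crop (580,95–200) and (690,80–190), in the outer vees. The hand post at crop (710,118) marks the fixture's −y side. The two brass blanks at crop (145,150) and (195,155) fit the description, and the pink rod at (290,315) is the look-alike to leave. Next I go above the knob for a close look.

>>> {"fn": "send_rows", "kwargs": {
  "targets": [
    {"x": 0.082,"y": -0.205,"z": 0.028,"spin": -0.09,"claw": 40},
    {"x": 0.082,"y": -0.205,"z": 0.028,"spin": -0.09},
    {"x": 0.082,"y": -0.205,"z": 0.028,"spin": -0.09},
    {"x": 0.082,"y": -0.205,"z": 0.028,"spin": -0.09},
    {"x": 0.082,"y": -0.205,"z": 0.028,"spin": -0.09},
    {"x": 0.082,"y": -0.205,"z": 0.028,"spin": -0.09},
    {"x": 0.082,"y": -0.205,"z": 0.028,"spin": -0.09},
    {"x": 0.082,"y": -0.205,"z": 0.028,"spin": -0.09},
    {"x": 0.082,"y": -0.205,"z": 0.028,"spin": -0.09},
    {"x": 0.082,"y": -0.205,"z": 0.028,"spin": -0.09},
    {"x": 0.082,"y": -0.205,"z": 0.028,"spin": -0.09},
    {"x": 0.082,"y": -0.205,"z": 0.028,"spin": -0.09},
    {"x": 0.082,"y": -0.205,"z": 0.028,"spin": -0.09},
    {"x": 0.082,"y": -0.205,"z": 0.028,"spin": -0.09},
    {"x": 0.082,"y": -0.205,"z": 0.028,"spin": -0.09},
    {"x": 0.082,"y": -0.205,"z": 0.028,"spin": -0.09},
    {"x": 0.082,"y": -0.205,"z": 0.028,"spin": -0.09},
    {"x": 0.082,"y": -0.205,"z": 0.028,"spin": -0.09},
    {"x": 0},
    {"x": 0}
  ]
}}

```text
schema error: expected keys x, y, z, spin, claw
```

```bash
python3 - <<'E'
from h import *
o=get_obs(); print(o["ee_pos"],o["eef_rot"]); im=camera("wrist"); cal=K("wrist"); np.savez("w1.npz",k=cal[0],d=cal[1],T=cal[2])
cv2.imwrite("pics/w1.png",im); print(np.round(cal[2],3).tolist(),cal[0][0,0],cal[1])
E
```

```text
[0.24247972 0.49340863 0.20496589] [-3.14059527e+00 -8.18207382e-05  2.68480322e+00]
[[0.441, 0.868, 0.228, 0.176], [0.898, -0.426, -0.114, 0.527], [-0.002, 0.255, -0.967, 0.384], [0.0, 0.0, 0.0, 1.0]] 390.04755010702434 [-0.05645204  0.          0.          0.          0.        ]
```

View pics/w1.png

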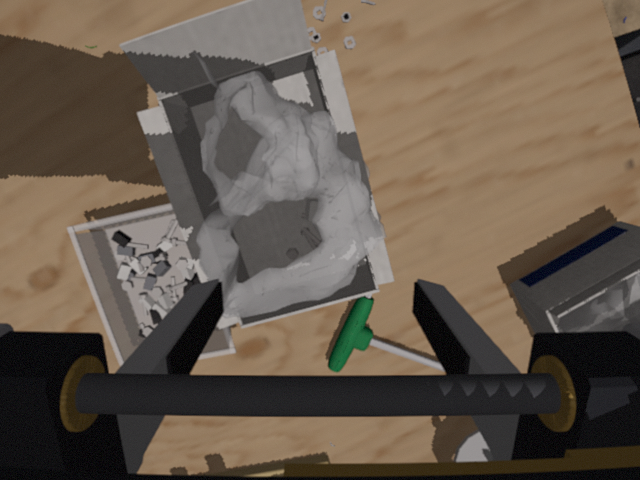

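>>> {"fn": "send_rows", "kwargs": {
  "targets": [
    {"x": 0.06,"y": -0.208,"z": 0.026,"spin": -0.09,"claw": 40},
    {"x": 0.06,"y": -0.208,"z": 0.026,"spin": -0.09,"claw": 40},
    {"x": 0.06,"y": -0.208,"z": 0.026,"spin": -0.09,"claw": 40},
    {"x": 0.06,"y": -0.208,"z": 0.026,"spin": -0.09,"claw": 40},
    {"x": 0.06,"y": -0.208,"z": 0.026,"spin": -0.09,"claw": 40},
    {"x": 0.06,"y": -0.208,"z": 0.026,"spin": -0.09,"claw": 40},
    {"x": 0.06,"y": -0.208,"z": 0.026,"spin": -0.09,"claw": 40},
    {"x": 0.06,"y": -0.208,"z": 0.026,"spin": -0.09,"claw": 40},
    {"x": 0.06,"y": -0.208,"z": 0.026,"spin": -0.09,"claw": 40},
    {"x": 0.06,"y": -0.208,"z": 0.026,"spin": -0.09,"claw": 40},
    {"x": 0.06,"y": -0.208,"z": 0.026,"spin": -0.09,"claw": 40},
    {"x": 0.06,"y": -0.208,"z": 0.026,"spin": -0.09,"claw": 40},
    {"x": 0.06,"y": -0.208,"z": 0.026,"spin": -0.09,"claw": 40},
    {"x": 0.06,"y": -0.208,"z": 0.026,"spin": -0.09,"claw": 40},
    {"x": 0.06,"y": -0.208,"z": 0.026,"spin": -0.09,"claw": 40},
    {"x": 0.06,"y": -0.208,"z": 0.026,"spin": -0.09,"claw": 40},
    {"x": 0.06,"y": -0.208,"z": 0.026,"spin": -0.09,"claw": 40},
    {"x": 0.06,"y": -0.208,"z": 0.026,"spin": -0.09,"claw": 40},
    {"x": 0,"y": 0,"z": 0,"spin": 0,"claw": 40},
    {"x": 0,"y": 0,"z": 0,"spin": 0,"claw": 40}
  ],
  "force": 20
}}

```text
time_s: 2.15
ee_pos: [0.4584, -0.2554, 0.2983]
eef_rot: [-3.141, 0.001, 0.14]
force: [-0.3, -0.2, -0.2]
grip_width: 0.0399
grip_force: 0.0
```

```bash
cat >> h.py <<'E'
def snap(fn):
    o=get_obs(); print(np.round(o["time_s"],2),np.round(o["ee_pos"],4),np.round(o["eef_rot"],3),np.round(o["qpos"],2),np.round(o["force"],1)); cal=K("wrist"); im=camera("wrist")
    cv2.imwrite(f"pics/{fn}.png",im); np.savez(fn+".npz",k=cal[0],d=cal[1],T=cal[2]); return im,cal
def load(fn):
    a=np.load(fn+".npz"); return cv2.imread(f"pics/{fn}.png"),(a["k"],a["d"],a["T"])
E
python3 - <<'E'
from h import *
snap("w2")
E
```

```text
2.15 [ 0.4584 -0.2554  0.2983] [-3.141e+00  1.000e-03  1.400e-01] [-0.58  0.19  1.44  0.    1.51  0.85] [-0.3 -0.2 -0.2]
```

View pics/w2.png

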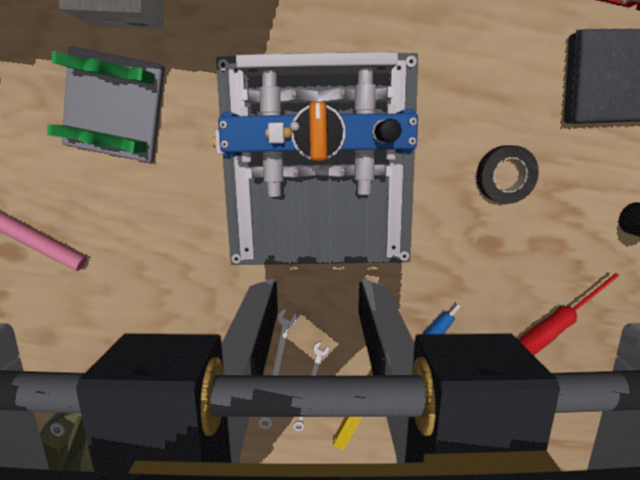

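The close view shows the knob bar at (318,131), the post at (389,129), the base plate with corners (219,55), (416,52), (409,263) and (230,265), and one pin in each outer vee. The middle vee is empty.

```bash
python3 - <<'E'
from h import *
im,cal=load("w2"); hsv=cv2.cvtColor(im,cv2.COLOR_BGR2HSV)
def blob(lo,hi,box):
    m=cv2.inRange(hsv,lo,hi); x0,y0,x1,y1=box; k=np.zeros_like(m);k[y0:y1,x0:x1]=m[y0:y1,x0:x1]
    return max(cv2.findContours(k,0,2)[0],key=cv2.contourArea)
r=cv2.minAreaRect(blob((5,150,100),(20,255,255),(290,80,345,180))); b=cv2.boxPoints(r); print(r)
print("knob",ray("w",[r[0]],.13,cal)[0,:2]); B=ray("w",b,.1305,cal)[:,:2]; print(np.round(B,4).tolist())
P=ray("w",[(219,55),(416,52),(409,263),(230,265)],.012,cal)[:,:2]
c=P.mean(0); ex=(P[0]+P[1]-P[2]-P[3]); ey=P[0]+P[3]-P[1]-P[2]
print("base",c,np.linalg.norm(ex)/2,np.linalg.norm(ey)/2,np.arctan2(ex[1],ex[0]),np.arctan2(-ey[0],ey[1]))
y=np.arctan2(ex[1],ex[0]); print("beam from base",c+.035*np.array([np.cos(y),np.sin(y)]))
print("post",ray("w",[(388.5,130)],.132,cal)[0,:2])
bl=blob((100,120,60),(125,255,255),(210,90,430,170)); bl=cv2.inRange(hsv[90:170,210:430],(100,120,60),(125,255,255)); pts=cv2.findNonZero(bl).reshape(-1,2)+[210,90]
r=cv2.minAreaRect(pts.astype(np.float32)); print("beam",ray("w",[r[0]],.092,cal)[0,:2]); B=ray("w",cv2.boxPoints(r),.092,cal)[:,:2];print(np.round(B,4).tolist())
E
```

```text
((317.5, 131.0), (58.0, 17.0), 90.0)
knob [ 0.54054825 -0.24301271]
[[0.5631, -0.2326], [0.5651, -0.2468], [0.5173, -0.2538], [0.5153, -0.2391]]
base [ 0.50615636 -0.24914707] 0.24451189295118866 0.22156594929057424 0.15082535929644358 0.1534923023114945
beam from base [ 0.54075902 -0.24388818]
post [ 0.54999854 -0.3029893 ]
beam [ 0.54019734 -0.2432581 ]
[[0.546, -0.1478], [0.5751, -0.3321], [0.5351, -0.3408], [0.5052, -0.152]]
```

>>> {"fn": "send_rows", "kwargs": {
  "targets": [
    {"x": 0.2,"y": 0.03,"z": 0,"spin": 0.008,"claw": 30},
    {"x": 0.21,"y": 0.03,"z": 0,"spin": 0,"claw": 30},
    {"x": 0,"y": 0,"z": -0.2,"spin": 0,"claw": 30},
    {"x": 0,"y": 0,"z": -0.2,"spin": 0,"claw": 30},
    {"x": 0,"y": 0,"z": -0.2,"spin": 0,"claw": 30},
    {"x": 0,"y": 0,"z": -0.15,"spin": 0,"claw": 30},
    {"x": 0,"y": 0,"z": -0.1,"spin": 0,"claw": 30},
    {"x": 0,"y": 0,"z": -0.097,"spin": 0,"claw": 30},
    {"x": 0,"y": 0,"z": 0,"spin": 0,"claw": 30},
    {"x": 0,"y": 0,"z": 0,"spin": 0,"claw": 30}
  ]
}}

```text
time_s: 3.2
ee_pos: [0.5408, -0.2424, 0.1106]
eef_rot: [3.141, -0.0, 0.154]
force: [0.2, -0.8, 0.5]
grip_width: 0.0296
grip_force: 0.0
```

Grip the knob.

>>> {"fn": "send_rows", "kwargs": {
  "targets": [
    {"x": 0,"y": -0.003,"z": -0.008,"spin": 0,"claw": 5},
    {"x": 0,"y": 0,"z": 0,"spin": 0,"claw": 5},
    {"x": 0,"y": 0,"z": 0,"spin": 0,"claw": 5},
    {"x": 0,"y": 0,"z": 0,"spin": 0,"claw": 5},
    {"x": 0,"y": 0,"z": 0,"spin": 0,"claw": 5}
  ],
  "force": 40
}}

```text
time_s: 3.7
ee_pos: [0.5409, -0.2439, 0.1088]
eef_rot: [3.141, -0.001, 0.153]
force: [-1.0, 1.6, 5.8]
grip_width: 0.0143
grip_force: 40.0
```

>>> {"fn": "send_rows", "kwargs": {
  "targets": [
    {"x": 0,"y": 0,"z": 0,"spin": 0.06,"claw": 5},
    {"x": 0,"y": 0,"z": 0,"spin": 0.06,"claw": 5},
    {"x": 0,"y": 0,"z": 0,"spin": 0.06,"claw": 5},
    {"x": 0,"y": 0,"z": 0,"spin": 0.06,"claw": 5},
    {"x": 0,"y": 0,"z": 0,"spin": 0.06,"claw": 5},
    {"x": 0,"y": 0,"z": 0,"spin": 0.06,"claw": 5},
    {"x": 0,"y": 0,"z": 0,"spin": 0.06,"claw": 5},
    {"x": 0,"y": 0,"z": 0,"spin": 0.06,"claw": 5},
    {"x": 0,"y": 0,"z": 0,"spin": 0.06,"claw": 5},
    {"x": 0,"y": 0,"z": 0,"spin": 0.06,"claw": 5},
    {"x": 0,"y": 0,"z": 0,"spin": 0.06,"claw": 5},
    {"x": 0,"y": 0,"z": 0,"spin": 0.06,"claw": 5},
    {"x": 0,"y": 0,"z": 0,"spin": 0.06,"claw": 5},
    {"x": 0,"y": 0,"z": 0,"spin": 0.06,"claw": 5},
    {"x": 0,"y": 0,"z": 0,"spin": 0.06,"claw": 5},
    {"x": 0,"y": 0,"z": 0,"spin": 0.06,"claw": 5},
    {"x": 0,"y": 0,"z": 0,"spin": 0.04,"claw": 5},
    {"x": 0,"y": 0,"z": 0,"spin": 0,"claw": 5},
    {"x": 0,"y": 0,"z": 0,"spin": 0,"claw": 5},
    {"x": 0,"y": 0,"z": 0,"spin": 0,"claw": 5}
  ]
}}

```text
time_s: 5.7
ee_pos: [0.5408, -0.2438, 0.1088]
eef_rot: [3.141, 0.0, 1.724]
force: [-0.9, 1.9, 6.4]
grip_width: 0.0149
grip_force: 40.0
```

>>> {"fn": "send_rows", "kwargs": {
  "targets": [
    {"x": 0,"y": 0,"z": 0,"spin": 0,"claw": 36},
    {"x": 0,"y": 0,"z": 0,"spin": 0,"claw": 36},
    {"x": 0,"y": 0,"z": 0,"spin": 0,"claw": 36},
    {"x": 0,"y": 0,"z": 0.12,"spin": 0,"claw": 36},
    {"x": 0,"y": 0,"z": 0.12,"spin": 0,"claw": 36},
    {"x": 0.023,"y": -0.15,"z": 0,"spin": 0,"claw": 36},
    {"x": 0.024,"y": -0.156,"z": 0,"spin": 0,"claw": 36},
    {"x": 0,"y": 0,"z": -0.14,"spin": 0,"claw": 36},
    {"x": 0,"y": 0,"z": -0.14,"spin": 0,"claw": 36},
    {"x": 0,"y": 0,"z": 0,"spin": 0,"claw": 36},
    {"x": 0,"y": 0,"z": 0,"spin": 0,"claw": 10},
    {"x": 0,"y": 0,"z": 0,"spin": 0,"claw": 10},
    {"x": 0,"y": 0,"z": 0,"spin": 0,"claw": 10},
    {"x": 0,"y": 0,"z": 0,"spin": 0,"claw": 10}
  ],
  "force": 40
}}

```text
time_s: 7.1
ee_pos: [0.5506, -0.3053, 0.1019]
eef_rot: [3.14, 0.002, 1.724]
force: [-0.5, 0.1, 6.7]
grip_width: 0.0193
grip_force: 40.0
```

>>> {"fn": "send_rows", "kwargs": {
  "targets": [
    {"x": -0.058,"y": -0.009,"z": 0,"spin": 0,"claw": 10},
    {"x": -0.058,"y": -0.009,"z": 0,"spin": 0,"claw": 10},
    {"x": -0.058,"y": -0.009,"z": 0,"spin": 0,"claw": 10},
    {"x": -0.058,"y": -0.009,"z": 0,"spin": 0,"claw": 10},
    {"x": -0.058,"y": -0.009,"z": 0,"spin": 0,"claw": 10},
    {"x": -0.058,"y": -0.009,"z": 0,"spin": 0,"claw": 10},
    {"x": -0.058,"y": -0.009,"z": 0,"spin": 0,"claw": 10},
    {"x": -0.058,"y": -0.009,"z": 0,"spin": 0,"claw": 10},
    {"x": -0.058,"y": -0.009,"z": 0,"spin": 0,"claw": 10},
    {"x": -0.058,"y": -0.009,"z": 0,"spin": 0,"claw": 10},
    {"x": 0,"y": 0,"z": 0,"spin": 0,"claw": 10},
    {"x": 0,"y": 0,"z": 0,"spin": 0,"claw": 10}
  ]
}}

```text
time_s: 8.3
ee_pos: [0.4343, -0.3237, 0.1018]
eef_rot: [3.14, 0.002, 1.723]
force: [-1.9, -0.4, 7.8]
grip_width: 0.0196
grip_force: 40.0
```

>>> {"fn": "send_rows", "kwargs": {
  "targets": [
    {"x": 0,"y": 0,"z": 0,"spin": 0,"claw": 36},
    {"x": 0,"y": 0,"z": 0,"spin": 0,"claw": 36},
    {"x": 0,"y": 0,"z": 0,"spin": 0,"claw": 36},
    {"x": 0,"y": 0,"z": 0.14,"spin": 0,"claw": 36},
    {"x": 0,"y": 0,"z": 0.14,"spin": 0,"claw": 36},
    {"x": 0.01,"y": 0.072,"z": 0.06,"spin": -0.09,"claw": 40},
    {"x": 0.01,"y": 0.072,"z": 0.06,"spin": -0.09,"claw": 40},
    {"x": 0.01,"y": 0.072,"z": 0.06,"spin": -0.09,"claw": 40},
    {"x": 0.01,"y": 0.072,"z": 0.06,"spin": -0.09,"claw": 40},
    {"x": 0.01,"y": 0.072,"z": 0.06,"spin": -0.09,"claw": 40},
    {"x": 0.01,"y": 0.072,"z": 0.06,"spin": -0.09,"claw": 40},
    {"x": 0.01,"y": 0.072,"z": 0.06,"spin": -0.09,"claw": 40},
    {"x": 0.01,"y": 0.072,"z": 0.06,"spin": -0.09,"claw": 40},
    {"x": 0.01,"y": 0.072,"z": 0.06,"spin": -0.09,"claw": 40},
    {"x": 0.01,"y": 0.072,"z": 0.06,"spin": -0.09,"claw": 40},
    {"x": 0.01,"y": 0.072,"z": 0.06,"spin": -0.1,"claw": 40},
    {"x": 0,"y": 0,"z": 0,"spin": 0,"claw": 40},
    {"x": 0,"y": 0,"z": 0,"spin": 0,"claw": 40}
  ]
}}

```text
time_s: 10.1
ee_pos: [0.4559, -0.1647, 0.2877]
eef_rot: [3.142, 0.0, 0.165]
force: [0.2, 0.1, 0.0]
grip_width: 0.04
grip_force: 0.0
```

```bash
python3 - <<'E'
from h import *
snap("w3")
E
```

```text
10.1 [ 0.4559 -0.1647  0.2877] [3.142 0.    0.165] [-0.42  0.1   1.57 -0.    1.47  0.98] [0.2 0.1 0. ]
```

View pics/w3.png

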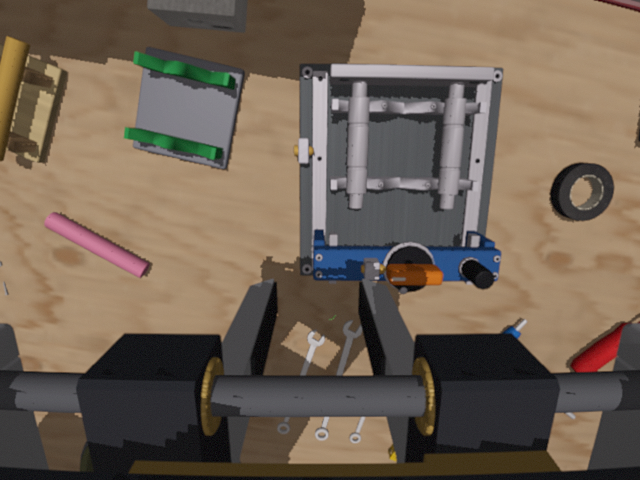

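Bridge fully back and the knob bar crosswise. The pins lie at (357,145) and (452,145), and the rack's green combs at (175,145) and (183,70).

```bash
python3 - <<'E'
from h import *
im,cal=load("w3"); hsv=cv2.cvtColor(im,cv2.COLOR_BGR2HSV)
P=ray("w",[(359,83),(356,208),(455,83),(450,208)],.046,cal)[:,:2]; print("pins",np.round(P,4).tolist(), P[:2].mean(0),P[2:].mean(0))
m=cv2.inRange(hsv,(50,100,30),(80,255,255)); m[:,270:]=0
C=sorted([c for c in cv2.findContours(m,0,2)[0] if cv2.contourArea(c)>200],key=lambda c:c[:,0,1].mean()); E=[]
for c in C:
    r=cv2.minAreaRect(c); x,y,w,h=cv2.boundingRect(c); print(r,(x,y,w,h))
    E.append(r[0])
G=ray("w",E,.043,cal)[:,:2]; d=G[0]-G[-1]; print("rack by combs",G.mean(0),np.linalg.norm(d),np.arctan2(d[1],d[0]))
# board corners
B=ray("w",[(147,47),(243,70),(228,168),(131,144)],.014,cal)[:,:2]; 
ex=B[0]+B[1]-B[2]-B[3]; print("rack board",B.mean(0),np.linalg.norm(ex)/2,np.linalg.norm(B[0]+B[3]-B[1]-B[2])/2,np.arctan2(ex[1],ex[0]))
a=np.arctan2(ex[1],ex[0]); c=G.mean(0)
for y in(-.025,.025): print("rack vee",y,c+y*np.array([-np.sin(a),np.cos(a)]))
E
```

```text
pins [[0.5937, -0.1839], [0.467, -0.2049], [0.611, -0.2808], [0.4843, -0.3068]] [ 0.5303789  -0.19439338] [ 0.54765979 -0.29377245]
((183.68609619140625, 69.83042907714844), (104.90575408935547, 15.21150016784668), 13.276397705078125) (133, 51, 102, 38)
((172.7548370361328, 143.00408935546875), (99.90190887451172, 12.933931350708008), 13.722296714782715) (124, 127, 98, 33)
rack by combs [ 0.5408161  -0.00280453] 0.07492234658537406 -0.06455152433931202
rack board [ 0.54188205 -0.0025854 ] 0.1069564449015349 0.11029804681409902 -0.06880023807189366
rack vee -0.025 [ 0.53909745 -0.02774538]
rack vee 0.025 [0.54253475 0.02213633]
```

```bash
python3 - <<'E'
from h import *
im,_=load("w3"); cv2.imwrite("pics/rack.png",cv2.resize(im[35:185,110:260],None,fx=4,fy=4,interpolation=cv2.INTER_CUBIC))
E
```

```text
(no output)
```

View pics/rack.png

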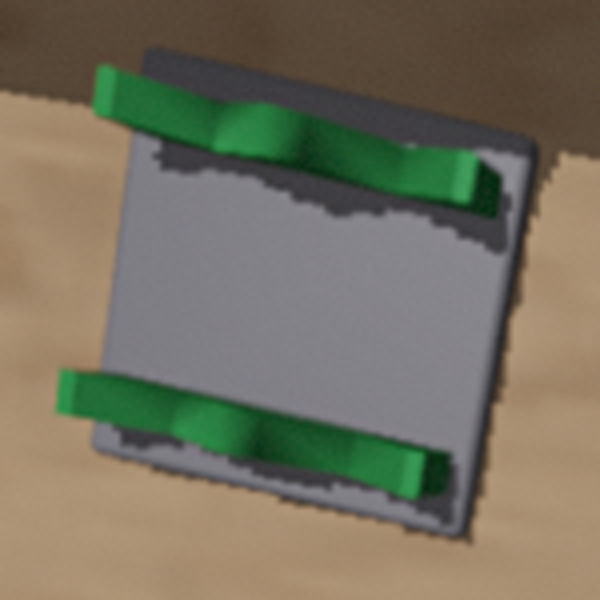

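```bash
python3 - <<'E'
from h import *
im,cal=load("w3")
B=ray("w",[(133.7,57),(229.5,79),(216,154),(124.5,132)],.048,cal)[:,:2]; ex=B[0]+B[1]-B[2]-B[3];ey=B[0]+B[3]-B[1]-B[2]
print(np.round(B,4).tolist(),B.mean(0),np.linalg.norm(ex)/2,np.linalg.norm(ey)/2,np.arctan2(ex[1],ex[0]),np.arctan2(-ey[0],ey[1]))
E
```

```text
[[0.5824, 0.0449], [0.5759, -0.054], [0.4996, -0.0486], [0.5071, 0.0497]] [ 0.54129007 -0.00199681] 0.07597252743175249 0.09887055539408057 -0.06712976793083969 -0.07094453998942023
```

>>> {"fn": "send_rows", "kwargs": {
  "targets": [
    {"x": 0.19,"y": -0.075,"z": 0,"spin": -0.008,"claw": 40},
    {"x": 0.19,"y": -0.074,"z": 0,"spin": 0,"claw": 40},
    {"x": 0,"y": 0,"z": -0.22,"spin": 0,"claw": 40},
    {"x": 0,"y": 0,"z": -0.22,"spin": 0,"claw": 40},
    {"x": 0,"y": 0,"z": -0.22,"spin": 0,"claw": 40},
    {"x": 0,"y": 0,"z": -0.22,"spin": 0,"claw": 40},
    {"x": 0,"y": 0,"z": -0.2,"spin": 0,"claw": 40},
    {"x": 0,"y": 0,"z": -0.12,"spin": 0,"claw": 40},
    {"x": 0,"y": 0,"z": -0.09,"spin": 0,"claw": 40},
    {"x": 0,"y": 0,"z": 0,"spin": 0,"claw": 40},
    {"x": 0,"y": 0,"z": 0,"spin": 0,"claw": 10},
    {"x": 0,"y": 0,"z": 0,"spin": 0,"claw": 10},
    {"x": 0,"y": 0,"z": 0,"spin": 0,"claw": 10},
    {"x": 0,"y": 0,"z": 0,"spin": 0,"claw": 10}
  ],
  "force": 30
}}

```text
time_s: 11.55
ee_pos: [0.5324, -0.1946, 0.031]
eef_rot: [3.141, -0.001, 0.148]
force: [-0.7, 0.7, 4.2]
grip_width: 0.021
grip_force: 30.0
```

>>> {"fn": "send_rows", "kwargs": {
  "targets": [
    {"x": 0,"y": 0,"z": 0.1,"spin": 0,"claw": 10},
    {"x": 0,"y": 0,"z": 0.2,"spin": 0,"claw": 10},
    {"x": 0,"y": 0,"z": 0.2,"spin": 0,"claw": 10},
    {"x": 0,"y": 0,"z": 0.15,"spin": 0,"claw": 10},
    {"x": 0.009,"y": 0.181,"z": 0,"spin": -0.023,"claw": 10},
    {"x": 0.009,"y": 0.181,"z": 0,"spin": -0.023,"claw": 10},
    {"x": 0.009,"y": 0.181,"z": 0,"spin": -0.023,"claw": 10},
    {"x": 0.009,"y": 0.181,"z": 0,"spin": -0.023,"claw": 10},
    {"x": 0.008,"y": 0.181,"z": 0,"spin": -0.023,"claw": 10},
    {"x": 0.008,"y": 0.183,"z": 0,"spin": -0.023,"claw": 10},
    {"x": 0,"y": 0,"z": 0,"spin": 0,"claw": 10},
    {"x": 0,"y": 0,"z": 0,"spin": 0,"claw": 10}
  ]
}}

```text
time_s: 12.75
ee_pos: [0.5422, 0.0237, 0.16]
eef_rot: [3.141, 0.0, -0.068]
force: [0.0, -1.0, -3.3]
grip_width: 0.0216
grip_force: 3.0
```

>>> {"fn": "send_rows", "kwargs": {
  "targets": [
    {"x": 0,"y": -0.002,"z": 0,"spin": 0,"claw": 10},
    {"x": 0,"y": 0,"z": 0,"spin": 0,"claw": 10},
    {"x": 0,"y": 0,"z": 0,"spin": 0,"claw": 10},
    {"x": 0,"y": 0,"z": 0,"spin": 0,"claw": 10},
    {"x": 0,"y": 0,"z": 0,"spin": 0,"claw": 10}
  ]
}}

```text
time_s: 13.25
ee_pos: [0.5424, 0.0225, 0.16]
eef_rot: [3.142, 0.0, -0.07]
force: [-0.2, 0.0, -3.3]
grip_width: 0.0212
grip_force: 30.0
```

```bash
python3 - <<'E'
from h import *
im,cal=snap("w4"); cv2.imwrite("pics/w4c.png",im)
E
```

```text
13.25 [0.5424 0.0225 0.16  ] [ 3.142  0.    -0.07 ] [-0.03  0.33  1.6  -0.    1.22  1.61] [-0.2  0.  -3.3]
```

View pics/w4c.png

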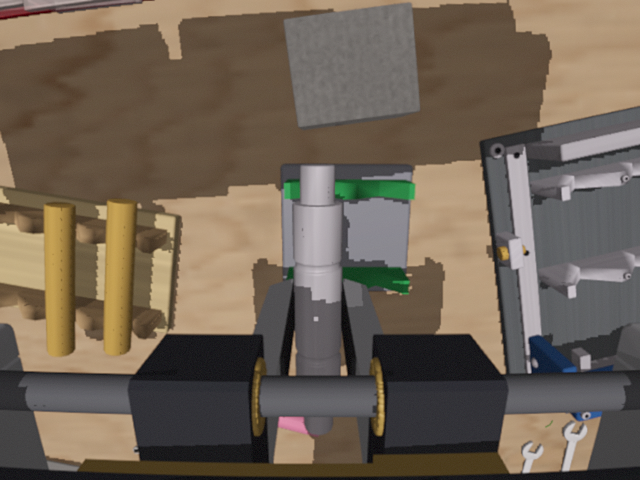

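The grip slackened for a moment but still holds the pin: far end at (317,167), near end at (317,430), rack below it at (345,230). I'll check whether it slipped.

```bash
python3 - <<'E'
from h import *
im,cal=load("w4"); a=-.07; e=np.array([np.cos(a),np.sin(a),0])
for dz in(.01,.013,.019):
    c=np.array([.5424,.0225,.16+dz]); print(dz,np.round(proj("w",[c+.065*e+[0,0,.0075],c-.065*e+[0,0,.0075]],cal),0).tolist())
B=ray("w",[(282,165),(412,166),(410,290)],.014,cal); print(B[:,:2])
E
```

```text
0.01 [[320.0, 164.0], [319.0, 431.0]]
0.013 [[320.0, 164.0], [319.0, 436.0]]
0.019 [[320.0, 165.0], [319.0, 445.0]]
[[ 0.59989942  0.04831343]
 [ 0.59183336 -0.05825833]
 [ 0.48299292 -0.05547451]]
```

>>> {"fn": "send_rows", "kwargs": {
  "targets": [
    {"x": 0,"y": 0,"z": -0.2,"spin": 0,"claw": 10},
    {"x": 0,"y": 0,"z": -0.2,"spin": 0,"claw": 10},
    {"x": 0,"y": 0,"z": -0.14,"spin": 0,"claw": 10},
    {"x": 0,"y": 0,"z": -0.05,"spin": 0,"claw": 10},
    {"x": 0,"y": 0,"z": -0.03,"spin": 0,"claw": 10},
    {"x": 0,"y": 0,"z": -0.02,"spin": 0,"claw": 10},
    {"x": 0,"y": 0,"z": 0,"spin": 0,"claw": 10}
  ]
}}

```text
time_s: 14.0
ee_pos: [0.5429, 0.0228, 0.0328]
eef_rot: [-3.141, -0.001, -0.07]
force: [-0.9, -0.7, -3.1]
grip_width: 0.0206
grip_force: 30.0
```

>>> {"fn": "send_rows", "kwargs": {
  "targets": [
    {"x": 0,"y": 0,"z": -0.008,"spin": 0,"claw": 10},
    {"x": 0,"y": 0,"z": 0,"spin": 0,"claw": 10}
  ]
}}

```text
time_s: 14.2
ee_pos: [0.5433, 0.0231, 0.0318]
eef_rot: [-3.141, -0.003, -0.07]
force: [-1.0, 3.2, 2.7]
grip_width: 0.0214
grip_force: 30.0
```

Contact. Release, lift, and go back to the second pin at vee_0 (0.5475,−0.2935).

>>> {"fn": "send_rows", "kwargs": {
  "targets": [
    {"x": 0,"y": 0,"z": 0,"spin": 0,"claw": 40},
    {"x": 0,"y": 0,"z": 0,"spin": 0,"claw": 40},
    {"x": 0,"y": 0,"z": 0,"spin": 0,"claw": 40},
    {"x": 0,"y": 0,"z": 0.2,"spin": 0,"claw": 40},
    {"x": 0,"y": 0,"z": 0.24,"spin": 0,"claw": 40},
    {"x": 0,"y": 0,"z": 0.2,"spin": 0,"claw": 40},
    {"x": 0.003,"y": -0.198,"z": 0,"spin": 0.018,"claw": 40},
    {"x": 0.003,"y": -0.198,"z": 0,"spin": 0.018,"claw": 40},
    {"x": 0.003,"y": -0.198,"z": 0,"spin": 0.018,"claw": 40},
    {"x": 0.003,"y": -0.198,"z": 0,"spin": 0.018,"claw": 40},
    {"x": 0.003,"y": -0.198,"z": 0,"spin": 0.018,"claw": 40},
    {"x": 0.003,"y": -0.198,"z": 0,"spin": 0.018,"claw": 40},
    {"x": 0.003,"y": -0.198,"z": 0,"spin": 0.018,"claw": 40},
    {"x": 0.003,"y": -0.198,"z": 0,"spin": 0.016,"claw": 40},
    {"x": 0,"y": 0,"z": 0,"spin": 0,"claw": 40},
    {"x": 0,"y": 0,"z": 0,"spin": 0,"claw": 40}
  ]
}}

```text
time_s: 15.8
ee_pos: [0.5468, -0.2944, 0.158]
eef_rot: [-3.141, 0.0, 0.152]
force: [-1.1, -0.1, -0.7]
grip_width: 0.0401
grip_force: 0.0
```

```bash
python3 - <<'E'
from h import *
im,cal=snap("w5"); t=camera("top"); cv2.imwrite("pics/top5.png",t)
c=cv2.resize(t[170:300,150:450],None,fx=2.66,fy=2.66,interpolation=cv2.INTER_CUBIC)
cv2.imwrite("pics/m5.png",cv2.vconcat([cv2.resize(im[0:260,150:620],(798,230*2-20)),c])[:,:][0:600])
cv2.imwrite("pics/m5.png",cv2.hconcat([cv2.resize(im,(400,300)),cv2.resize(c,(400,300))]))
E
```

```text
15.8 [ 0.5468 -0.2944  0.158 ] [-3.141  0.     0.152] [-0.55  0.5   1.36  0.    1.29  0.87] [-1.1 -0.1 -0.7]
```

View pics/m5.png

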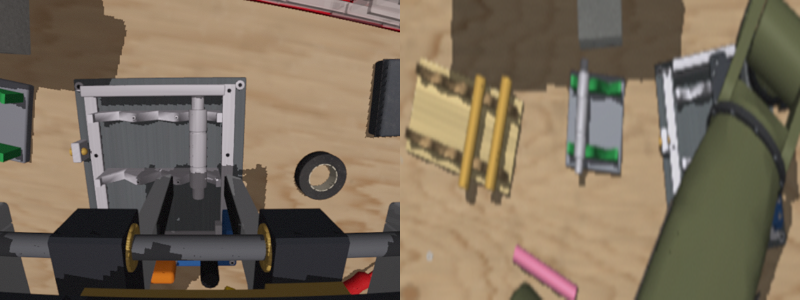

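The first pin rests in the rack's +y vee at right panel (582,120). The second pin is between the fingers at left panel (197,150).

>>> {"fn": "send_rows", "kwargs": {
  "targets": [
    {"x": 0,"y": 0.004,"z": -0.2,"spin": 0,"claw": 40},
    {"x": 0,"y": 0,"z": -0.2,"spin": 0,"claw": 40},
    {"x": 0,"y": 0,"z": -0.14,"spin": 0,"claw": 40},
    {"x": 0,"y": 0,"z": -0.095,"spin": 0,"claw": 40},
    {"x": 0,"y": 0,"z": 0,"spin": 0,"claw": 40},
    {"x": 0,"y": 0,"z": 0,"spin": 0,"claw": 10},
    {"x": 0,"y": 0,"z": 0,"spin": 0,"claw": 10},
    {"x": 0,"y": 0,"z": 0,"spin": 0,"claw": 10},
    {"x": 0,"y": 0,"z": 0,"spin": 0,"claw": 10}
  ],
  "force": 30
}}

```text
time_s: 16.8
ee_pos: [0.5479, -0.2934, 0.0329]
eef_rot: [3.14, -0.002, 0.154]
force: [0.9, 1.9, 7.6]
grip_width: 0.0211
grip_force: 30.0
```

>>> {"fn": "send_rows", "kwargs": {
  "targets": [
    {"x": 0,"y": 0,"z": 0.1,"spin": 0,"claw": 10},
    {"x": 0,"y": 0,"z": 0.2,"spin": 0,"claw": 10},
    {"x": 0,"y": 0,"z": 0.2,"spin": 0,"claw": 10},
    {"x": 0,"y": 0,"z": 0.15,"spin": 0,"claw": 10},
    {"x": -0.005,"y": 0.166,"z": 0,"spin": -0.018,"claw": 10},
    {"x": -0.005,"y": 0.166,"z": 0,"spin": -0.018,"claw": 10},
    {"x": -0.005,"y": 0.166,"z": 0,"spin": -0.018,"claw": 10},
    {"x": -0.005,"y": 0.166,"z": 0,"spin": -0.018,"claw": 10},
    {"x": -0.005,"y": 0.166,"z": 0,"spin": -0.018,"claw": 10},
    {"x": -0.006,"y": 0.167,"z": 0,"spin": -0.018,"claw": 10},
    {"x": -0.006,"y": 0.167,"z": 0,"spin": -0.017,"claw": 10},
    {"x": -0.006,"y": 0.167,"z": 0,"spin": -0.017,"claw": 10},
    {"x": 0,"y": 0,"z": 0,"spin": 0,"claw": 10},
    {"x": 0,"y": 0,"z": 0,"spin": 0,"claw": 10}
  ]
}}

```text
time_s: 18.2
ee_pos: [0.5384, -0.0267, 0.1615]
eef_rot: [3.141, 0.0, -0.068]
force: [-1.1, -0.1, -3.2]
grip_width: 0.021
grip_force: 30.0
```

>>> {"fn": "send_rows", "kwargs": {
  "targets": [
    {"x": 0.003,"y": 0,"z": -0.2,"spin": 0,"claw": 10},
    {"x": 0,"y": 0,"z": -0.2,"spin": 0,"claw": 10},
    {"x": 0,"y": 0,"z": -0.14,"spin": 0,"claw": 10},
    {"x": 0,"y": 0,"z": -0.05,"spin": 0,"claw": 10},
    {"x": 0,"y": 0,"z": -0.03,"spin": 0,"claw": 10},
    {"x": 0,"y": 0,"z": -0.02,"spin": 0,"claw": 10},
    {"x": 0,"y": 0,"z": 0,"spin": 0,"claw": 10}
  ]
}}

```text
time_s: 18.9
ee_pos: [0.5398, -0.0272, 0.0344]
eef_rot: [-3.142, -0.002, -0.07]
force: [0.2, 0.5, -3.1]
grip_width: 0.0213
grip_force: 30.0
```

>>> {"fn": "send_rows", "kwargs": {
  "targets": [
    {"x": 0,"y": 0,"z": -0.006,"spin": 0,"claw": 10},
    {"x": 0,"y": 0,"z": 0,"spin": 0,"claw": 40},
    {"x": 0,"y": 0,"z": 0,"spin": 0,"claw": 40},
    {"x": 0,"y": 0,"z": 0,"spin": 0,"claw": 40},
    {"x": 0,"y": 0,"z": 0.2,"spin": 0,"claw": 40},
    {"x": 0,"y": 0,"z": 0.24,"spin": 0,"claw": 40},
    {"x": 0,"y": 0,"z": 0.2,"spin": 0,"claw": 40},
    {"x": -0.062,"y": 0.166,"z": 0.08,"spin": -0.015,"claw": 40},
    {"x": -0.062,"y": 0.166,"z": 0.08,"spin": -0.015,"claw": 40},
    {"x": -0.062,"y": 0.166,"z": 0.08,"spin": -0.015,"claw": 40},
    {"x": -0.062,"y": 0.166,"z": 0.08,"spin": -0.014,"claw": 40},
    {"x": -0.062,"y": 0.166,"z": 0.08,"spin": -0.014,"claw": 40},
    {"x": -0.062,"y": 0.166,"z": 0.08,"spin": -0.014,"claw": 40},
    {"x": -0.062,"y": 0.166,"z": 0.08,"spin": -0.014,"claw": 40},
    {"x": -0.062,"y": 0.166,"z": 0.08,"spin": -0.014,"claw": 40},
    {"x": 0,"y": 0,"z": 0,"spin": 0,"claw": 40},
    {"x": 0,"y": 0,"z": 0,"spin": 0,"claw": 40}
  ]
}}

```text
time_s: 20.6
ee_pos: [0.4398, 0.2389, 0.2883]
eef_rot: [-3.142, -0.0, -0.249]
force: [-0.5, -0.5, 0.0]
grip_width: 0.0401
grip_force: 0.0
```

```bash
python3 - <<'E'
from h import *
im,cal=snap("w6"); 
t=camera("top"); cv2.imwrite("pics/top6.png",t)
c=t[170:300,150:450]
cv2.imwrite("pics/m6.png",cv2.hconcat([cv2.resize(im,(400,300)),cv2.resize(c,(400,300),interpolation=cv2.INTER_CUBIC)]))
hsv=cv2.cvtColor(im,cv2.COLOR_BGR2HSV); m=cv2.inRange(hsv,(15,150,80),(30,255,255)); m=cv2.morphologyEx(m,cv2.MORPH_OPEN,np.ones((5,5)))
for c in cv2.findContours(m,0,2)[0]:
    if cv2.contourArea(c)<300: continue
    r=cv2.minAreaRect(c); b=cv2.boxPoints(r); P=ray("w",b,.046,cal)[:,:2]; L=[np.linalg.norm(P[i]-P[i-1]) for i in(0,1)]
    d=(P[0]-P[1]) if L[1]>L[0] else (P[1]-P[2]); print(np.round(r[0]),np.round(L,3),np.round(P.mean(0),4),np.arctan2(d[1],d[0]), np.round(b).tolist())
E
```

```text
20.6 [0.4398 0.2389 0.2883] [-3.142 -0.    -0.249] [ 0.42  0.14  1.53 -0.    1.48  2.24] [-0.5 -0.5  0. ]
[299. 134.] [0.13 0.02] [0.5223 0.238 ] -0.24110410407565996 [[289.0, 70.0], [309.0, 70.0], [310.0, 198.0], [290.0, 198.0]]
[348. 122.] [0.13 0.02] [0.5211 0.186 ] -0.22570730641357414 [[338.0, 58.0], [358.0, 58.0], [358.0, 187.0], [338.0, 187.0]]
```

View pics/m6.png

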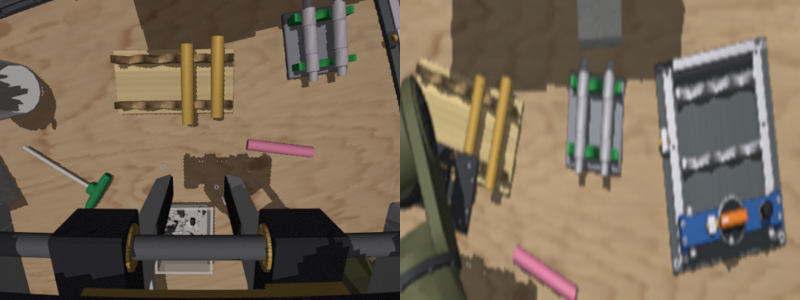

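Both pins lie in the rack (right panel 582,120 and 608,125) and the fixture vees are empty. The only brass rods are the two in the cradle (left panel 187,84 and 217,76), and the pink one at (280,148) is the look-alike. I take the nearer one, at (0.521,0.186).

>>> {"fn": "send_rows", "kwargs": {
  "targets": [
    {"x": 0.2,"y": -0.13,"z": 0,"spin": 0.006,"claw": 40},
    {"x": 0.206,"y": -0.134,"z": 0,"spin": 0,"claw": 40},
    {"x": 0,"y": 0,"z": -0.22,"spin": 0,"claw": 40},
    {"x": 0,"y": 0,"z": -0.22,"spin": 0,"claw": 40},
    {"x": 0,"y": 0,"z": -0.22,"spin": 0,"claw": 40},
    {"x": 0,"y": 0,"z": -0.22,"spin": 0,"claw": 40},
    {"x": 0,"y": 0,"z": -0.2,"spin": 0,"claw": 40},
    {"x": 0,"y": 0,"z": -0.12,"spin": 0,"claw": 40},
    {"x": 0,"y": 0,"z": -0.08,"spin": 0,"claw": 40},
    {"x": 0,"y": 0,"z": 0,"spin": 0,"claw": 40},
    {"x": 0,"y": 0,"z": 0,"spin": 0,"claw": 10},
    {"x": 0,"y": 0,"z": 0,"spin": 0,"claw": 10},
    {"x": 0,"y": 0,"z": 0,"spin": 0,"claw": 10},
    {"x": 0,"y": 0,"z": 0,"spin": 0,"claw": 10}
  ],
  "force": 30
}}

```text
time_s: 22.1
ee_pos: [0.5218, 0.1859, 0.0333]
eef_rot: [-3.141, -0.002, -0.241]
force: [0.3, 1.1, 4.7]
grip_width: 0.0214
grip_force: 30.0
```

>>> {"fn": "send_rows", "kwargs": {
  "targets": [
    {"x": 0,"y": 0,"z": 0.1,"spin": 0,"claw": 10},
    {"x": 0,"y": 0,"z": 0.2,"spin": 0,"claw": 10},
    {"x": 0,"y": 0,"z": 0.2,"spin": 0,"claw": 10},
    {"x": 0,"y": 0,"z": 0.15,"spin": 0,"claw": 10},
    {"x": 0.009,"y": -0.2,"z": 0,"spin": 0.021,"claw": 10},
    {"x": 0.009,"y": -0.2,"z": 0,"spin": 0.021,"claw": 10},
    {"x": 0.009,"y": -0.2,"z": 0,"spin": 0.021,"claw": 10},
    {"x": 0.009,"y": -0.2,"z": 0,"spin": 0.021,"claw": 10},
    {"x": 0.009,"y": -0.2,"z": 0,"spin": 0.021,"claw": 10},
    {"x": 0.009,"y": -0.2,"z": 0,"spin": 0.021,"claw": 10},
    {"x": 0.009,"y": -0.2,"z": 0,"spin": 0.021,"claw": 10},
    {"x": 0.009,"y": -0.2,"z": 0,"spin": 0.021,"claw": 10},
    {"x": 0.009,"y": -0.2,"z": 0,"spin": 0.021,"claw": 10},
    {"x": 0.008,"y": -0.2,"z": 0,"spin": 0.021,"claw": 10},
    {"x": 0.008,"y": -0.2,"z": 0,"spin": 0.02,"claw": 10},
    {"x": 0.008,"y": -0.2,"z": 0,"spin": 0.02,"claw": 10},
    {"x": 0,"y": 0,"z": 0,"spin": 0,"claw": 10},
    {"x": 0,"y": 0,"z": 0,"spin": 0,"claw": 10}
  ]
}}

```text
time_s: 23.9
ee_pos: [0.5416, -0.2946, 0.1614]
eef_rot: [-3.14, 0.001, 0.15]
force: [-0.2, 0.9, -5.1]
grip_width: 0.0212
grip_force: 30.0
```

```bash
python3 - <<'E'
from h import *
im,cal=snap("w7"); print(proj("w",[[.6062,-.2844,.175+.011]],cal))
hsv=cv2.cvtColor(im,cv2.COLOR_BGR2HSV); m=cv2.inRange(hsv,(12,120,50),(32,255,255)); m=m[:,250:390]; ys=np.where(m.sum(1)>20*255)[0]; print(ys[:5],ys[-5:])
E
```

```text
23.9 [ 0.5416 -0.2946  0.1614] [-3.14e+00  1.00e-03  1.50e-01] [-0.56  0.48  1.37  0.    1.29  0.86] [-0.2  0.9 -5.1]
[[318.89333185 164.17301988]]
[166 167 168 169 170] [472 473 474 475 476]
```

>>> {"fn": "send_rows", "kwargs": {
  "targets": [
    {"x": 0,"y": 0,"z": -0.2,"spin": 0,"claw": 10},
    {"x": 0,"y": 0,"z": -0.2,"spin": 0,"claw": 10},
    {"x": 0,"y": 0,"z": -0.14,"spin": 0,"claw": 10},
    {"x": 0,"y": 0,"z": -0.05,"spin": 0,"claw": 10},
    {"x": 0,"y": 0,"z": -0.03,"spin": 0,"claw": 10},
    {"x": 0,"y": 0,"z": -0.02,"spin": 0,"claw": 10},
    {"x": 0,"y": 0,"z": 0,"spin": 0,"claw": 10}
  ]
}}

```text
time_s: 24.65
ee_pos: [0.5427, -0.2942, 0.0352]
eef_rot: [3.141, -0.001, 0.152]
force: [-0.2, -0.1, -4.7]
grip_width: 0.0213
grip_force: 30.0
```

>>> {"fn": "send_rows", "kwargs": {
  "targets": [
    {"x": 0,"y": 0,"z": -0.008,"spin": 0,"claw": 10},
    {"x": 0,"y": 0,"z": 0,"spin": 0,"claw": 10},
    {"x": 0,"y": 0,"z": 0,"spin": 0,"claw": 10},
    {"x": 0.01,"y": 0.0015,"z": 0,"spin": 0,"claw": 10},
    {"x": 0.01,"y": 0.0015,"z": 0,"spin": 0,"claw": 10},
    {"x": 0,"y": 0,"z": 0,"spin": 0,"claw": 10}
  ],
  "force": 12
}}

```text
time_s: 25.25
ee_pos: [0.5459, -0.2937, 0.0332]
eef_rot: [-3.141, 0.001, 0.152]
force: [-5.0, 1.3, 4.8]
grip_width: 0.0214
grip_force: 12.0
```

>>> {"fn": "send_rows", "kwargs": {
  "targets": [
    {"x": 0.01,"y": 0.0015,"z": 0,"spin": 0,"claw": 10},
    {"x": 0,"y": 0,"z": 0,"spin": 0,"claw": 10}
  ]
}}

```text
time_s: 25.45
ee_pos: [0.5479, -0.2934, 0.0332]
eef_rot: [-3.141, 0.001, 0.152]
force: [-4.9, 2.5, 4.2]
grip_width: 0.0218
grip_force: 12.0
```

>>> {"fn": "send_rows", "kwargs": {
  "targets": [
    {"x": 0.01,"y": 0.0015,"z": 0,"spin": 0,"claw": 10},
    {"x": 0,"y": 0,"z": 0,"spin": 0,"claw": 10}
  ]
}}

```text
time_s: 25.65
ee_pos: [0.5498, -0.2931, 0.0332]
eef_rot: [-3.141, 0.001, 0.152]
force: [-6.1, 1.7, 6.2]
grip_width: 0.0217
grip_force: 12.0
```

>>> {"fn": "send_rows", "kwargs": {
  "targets": [
    {"x": 0.01,"y": 0.0015,"z": 0,"spin": 0,"claw": 10},
    {"x": 0,"y": 0,"z": 0,"spin": 0,"claw": 10}
  ]
}}

```text
time_s: 25.85
ee_pos: [0.5511, -0.2929, 0.0331]
eef_rot: [-3.141, 0.003, 0.152]
force: [-11.4, 0.8, 7.5]
grip_width: 0.0216
grip_force: 12.0
```

>>> {"fn": "send_rows", "kwargs": {
  "targets": [
    {"x": 0.01,"y": 0.0015,"z": 0,"spin": 0,"claw": 10},
    {"x": 0,"y": 0,"z": 0,"spin": 0,"claw": 10}
  ]
}}

```text
time_s: 26.05
ee_pos: [0.5527, -0.2926, 0.0328]
eef_rot: [-3.14, 0.004, 0.152]
force: [-13.9, 0.9, 7.0]
grip_width: 0.0219
grip_force: 12.0
```

```bash
python3 - <<'E'
from h import *
im,cal=snap("w8"); cv2.imwrite("pics/w8c.png",cv2.resize(im[90:390,200:600],(800,600)))
E
```

```text
26.05 [ 0.5527 -0.2926  0.0328] [-3.14   0.004  0.152] [-0.54  0.65  1.44 -0.    1.06  0.88] [-13.9   0.9   7. ]
```

View pics/w8c.png

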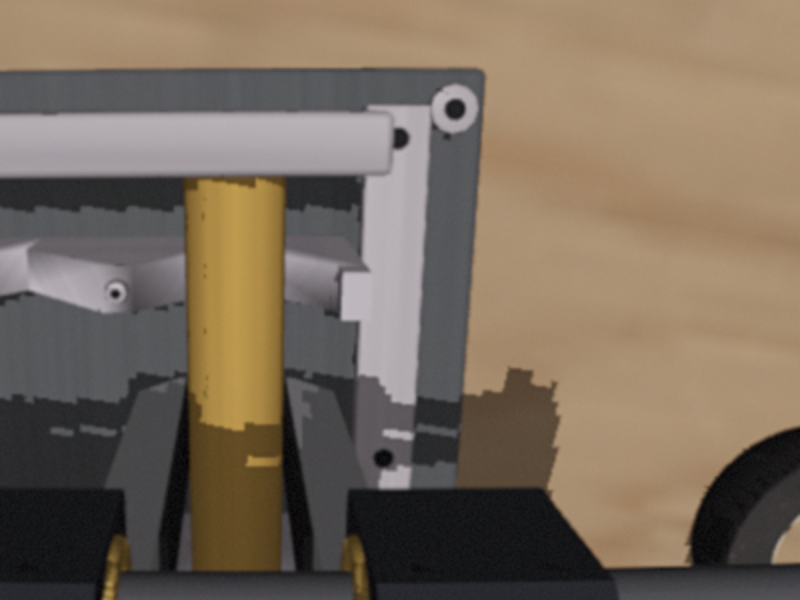

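The blank's end meets the stop at crop (235,180), confirmed by the 14 N contact. Release and fetch the second blank.

>>> {"fn": "send_rows", "kwargs": {
  "targets": [
    {"x": 0,"y": 0,"z": 0,"spin": 0,"claw": 38},
    {"x": 0,"y": 0,"z": 0,"spin": 0,"claw": 38},
    {"x": 0,"y": 0,"z": 0.1,"spin": 0,"claw": 38},
    {"x": 0,"y": 0,"z": 0.24,"spin": 0,"claw": 38},
    {"x": 0,"y": 0,"z": 0.3,"spin": 0,"claw": 38},
    {"x": -0.012,"y": 0.19,"z": 0,"spin": -0.018,"claw": 40},
    {"x": -0.012,"y": 0.19,"z": 0,"spin": -0.018,"claw": 40},
    {"x": -0.012,"y": 0.19,"z": 0,"spin": -0.018,"claw": 40},
    {"x": -0.012,"y": 0.19,"z": 0,"spin": -0.018,"claw": 40},
    {"x": -0.012,"y": 0.19,"z": 0,"spin": -0.018,"claw": 40},
    {"x": -0.012,"y": 0.19,"z": 0,"spin": -0.018,"claw": 40},
    {"x": -0.012,"y": 0.19,"z": 0,"spin": -0.018,"claw": 40},
    {"x": -0.012,"y": 0.19,"z": 0,"spin": -0.018,"claw": 40},
    {"x": -0.012,"y": 0.19,"z": 0,"spin": -0.018,"claw": 40},
    {"x": -0.012,"y": 0.19,"z": 0,"spin": -0.018,"claw": 40},
    {"x": -0.012,"y": 0.19,"z": 0,"spin": -0.018,"claw": 40},
    {"x": -0.012,"y": 0.19,"z": 0,"spin": -0.018,"claw": 40},
    {"x": -0.012,"y": 0.19,"z": 0,"spin": -0.018,"claw": 40},
    {"x": -0.012,"y": 0.19,"z": 0,"spin": -0.016,"claw": 40},
    {"x": 0,"y": 0,"z": 0,"spin": 0,"claw": 40}
  ],
  "force": 30
}}

```text
time_s: 28.1
ee_pos: [0.5201, 0.2434, 0.1508]
eef_rot: [-3.141, -0.001, -0.238]
force: [0.1, -0.3, -0.4]
grip_width: 0.0401
grip_force: 0.0
```

```bash
python3 - <<'E'
from h import *
im,cal=snap("w9"); print(proj("w",[[.5223+.0631,.238-.0154,.044],[.5223,.238,.05]],cal))
hsv=cv2.cvtColor(im,cv2.COLOR_BGR2HSV); m=cv2.inRange(hsv,(15,150,80),(30,255,255)); m=cv2.morphologyEx(m,cv2.MORPH_OPEN,np.ones((5,5)))
for c in cv2.findContours(m,0,2)[0]:
    if cv2.contourArea(c)>300: print(cv2.boundingRect(c))
E
```

```text
28.1 [0.5201 0.2434 0.1508] [-3.141e+00 -1.000e-03 -2.380e-01] [0.37 0.4  1.52 0.   1.22 2.18] [ 0.1 -0.3 -0.4]
[[325.27518251 149.76192742]
 [324.85174133 240.00598486]]
(311, 151, 29, 172)
```

>>> {"fn": "send_rows", "kwargs": {
  "targets": [
    {"x": 0.01,"y": -0.025,"z": 0,"spin": 0,"claw": 40},
    {"x": 0,"y": 0,"z": -0.2,"spin": 0,"claw": 40},
    {"x": 0,"y": 0,"z": -0.15,"spin": 0,"claw": 40},
    {"x": 0,"y": 0,"z": 0,"spin": 0,"claw": 40}
  ]
}}

```text
time_s: 28.55
ee_pos: [0.5212, 0.2324, 0.0773]
eef_rot: [3.138, 0.005, -0.242]
force: [-0.9, 0.0, 0.2]
grip_width: 0.0401
grip_force: 0.0
```

>>> {"fn": "send_rows", "kwargs": {
  "targets": [
    {"x": 0.004,"y": 0.022,"z": 0,"spin": 0,"claw": 40},
    {"x": 0,"y": 0,"z": -0.13,"spin": 0,"claw": 40},
    {"x": 0,"y": 0,"z": -0.1,"spin": 0,"claw": 40},
    {"x": 0,"y": 0,"z": 0,"spin": 0,"claw": 40},
    {"x": 0,"y": 0,"z": 0,"spin": 0,"claw": 40}
  ]
}}

```text
time_s: 29.05
ee_pos: [0.5244, 0.2392, 0.0366]
eef_rot: [-3.14, -0.002, -0.241]
force: [0.7, -0.4, -0.5]
grip_width: 0.0402
grip_force: 0.0
```

>>> {"fn": "send_rows", "kwargs": {
  "targets": [
    {"x": -0.006,"y": -0.005,"z": -0.017,"spin": 0,"claw": 40},
    {"x": 0,"y": 0,"z": 0,"spin": 0,"claw": 40},
    {"x": 0,"y": 0,"z": 0,"spin": 0,"claw": 10},
    {"x": 0,"y": 0,"z": 0,"spin": 0,"claw": 10},
    {"x": 0,"y": 0,"z": 0,"spin": 0,"claw": 10},
    {"x": 0,"y": 0,"z": 0,"spin": 0,"claw": 10}
  ]
}}

```text
time_s: 29.65
ee_pos: [0.5222, 0.2375, 0.0315]
eef_rot: [3.141, 0.0, -0.241]
force: [-1.4, -4.2, 2.9]
grip_width: 0.0211
grip_force: 30.0
```

>>> {"fn": "send_rows", "kwargs": {
  "targets": [
    {"x": 0,"y": 0,"z": 0.1,"spin": 0,"claw": 10},
    {"x": 0,"y": 0,"z": 0.2,"spin": 0,"claw": 10},
    {"x": 0,"y": 0,"z": 0.2,"spin": 0,"claw": 10},
    {"x": 0,"y": 0,"z": 0.15,"spin": 0,"claw": 10},
    {"x": 0.002,"y": -0.18,"z": 0,"spin": 0.021,"claw": 10},
    {"x": 0.002,"y": -0.18,"z": 0,"spin": 0.021,"claw": 10},
    {"x": 0.002,"y": -0.18,"z": 0,"spin": 0.021,"claw": 10},
    {"x": 0.002,"y": -0.18,"z": 0,"spin": 0.021,"claw": 10},
    {"x": 0.002,"y": -0.18,"z": 0,"spin": 0.021,"claw": 10},
    {"x": 0.002,"y": -0.18,"z": 0,"spin": 0.021,"claw": 10},
    {"x": 0.002,"y": -0.18,"z": 0,"spin": 0.021,"claw": 10},
    {"x": 0.002,"y": -0.18,"z": 0,"spin": 0.021,"claw": 10},
    {"x": 0.002,"y": -0.18,"z": 0,"spin": 0.021,"claw": 10},
    {"x": 0.002,"y": -0.18,"z": 0,"spin": 0.021,"claw": 10},
    {"x": 0.002,"y": -0.18,"z": 0,"spin": 0.02,"claw": 10},
    {"x": 0.002,"y": -0.18,"z": 0,"spin": 0.02,"claw": 10},
    {"x": 0,"y": 0,"z": 0,"spin": 0,"claw": 10},
    {"x": 0,"y": 0,"z": 0,"spin": 0,"claw": 10},
    {"x": 0,"y": 0,"z": 0,"spin": 0,"claw": 10}
  ]
}}

```text
time_s: 31.55
ee_pos: [0.5269, -0.1932, 0.1609]
eef_rot: [-3.141, 0.001, 0.152]
force: [-0.0, 0.4, -3.5]
grip_width: 0.021
grip_force: 30.0
```

>>> {"fn": "send_rows", "kwargs": {
  "targets": [
    {"x": 0,"y": -0.009,"z": -0.2,"spin": 0,"claw": 10},
    {"x": 0,"y": 0,"z": -0.2,"spin": 0,"claw": 10},
    {"x": 0,"y": 0,"z": -0.14,"spin": 0,"claw": 10},
    {"x": 0,"y": 0,"z": -0.05,"spin": 0,"claw": 10},
    {"x": 0,"y": 0,"z": -0.03,"spin": 0,"claw": 10},
    {"x": 0,"y": 0,"z": -0.02,"spin": 0,"claw": 10},
    {"x": 0,"y": 0,"z": 0,"spin": 0,"claw": 10}
  ]
}}

```text
time_s: 32.25
ee_pos: [0.5275, -0.1958, 0.0341]
eef_rot: [3.141, -0.001, 0.152]
force: [-0.3, -0.3, -3.3]
grip_width: 0.0211
grip_force: 30.0
```

>>> {"fn": "send_rows", "kwargs": {
  "targets": [
    {"x": 0,"y": 0,"z": -0.006,"spin": 0,"claw": 10},
    {"x": 0,"y": 0,"z": 0,"spin": 0,"claw": 10}
  ]
}}

```text
time_s: 32.45
ee_pos: [0.5273, -0.1959, 0.0327]
eef_rot: [3.141, -0.001, 0.152]
force: [-0.4, -0.8, -3.5]
grip_width: 0.0213
grip_force: 30.0
```

>>> {"fn": "send_rows", "kwargs": {
  "targets": [
    {"x": 0,"y": 0,"z": -0.008,"spin": 0,"claw": 10},
    {"x": 0,"y": 0,"z": 0,"spin": 0,"claw": 10},
    {"x": 0.01,"y": 0.0015,"z": 0,"spin": 0,"claw": 10},
    {"x": 0.01,"y": 0.0015,"z": 0,"spin": 0,"claw": 10},
    {"x": 0.01,"y": 0.0015,"z": 0,"spin": 0,"claw": 10},
    {"x": 0,"y": 0,"z": 0,"spin": 0,"claw": 10}
  ],
  "force": 12
}}

```text
time_s: 33.05
ee_pos: [0.5327, -0.1946, 0.0311]
eef_rot: [-3.141, 0.001, 0.152]
force: [-6.5, 4.0, 5.2]
grip_width: 0.0215
grip_force: 12.0
```

>>> {"fn": "send_rows", "kwargs": {
  "targets": [
    {"x": 0.01,"y": 0.0015,"z": 0,"spin": 0,"claw": 10},
    {"x": 0,"y": 0,"z": 0,"spin": 0,"claw": 10}
  ]
}}

```text
time_s: 33.25
ee_pos: [0.534, -0.1944, 0.031]
eef_rot: [-3.14, 0.003, 0.152]
force: [-12.4, 3.6, 8.8]
grip_width: 0.0214
grip_force: 12.0
```

>>> {"fn": "send_rows", "kwargs": {
  "targets": [
    {"x": 0.01,"y": 0.0015,"z": 0,"spin": 0,"claw": 10},
    {"x": 0,"y": 0,"z": 0,"spin": 0,"claw": 10}
  ]
}}

```text
time_s: 33.45
ee_pos: [0.5356, -0.1941, 0.0308]
eef_rot: [-3.14, 0.004, 0.152]
force: [-13.4, 2.6, 7.8]
grip_width: 0.0216
grip_force: 12.0
```

>>> {"fn": "send_rows", "kwargs": {
  "targets": [
    {"x": 0.01,"y": 0.0015,"z": 0,"spin": 0,"claw": 10},
    {"x": 0,"y": 0,"z": 0,"spin": 0,"claw": 10}
  ]
}}

```text
time_s: 33.65
ee_pos: [0.5374, -0.1938, 0.0306]
eef_rot: [-3.14, 0.004, 0.152]
force: [-14.9, 1.2, 7.5]
grip_width: 0.022
grip_force: 12.0
```

>>> {"fn": "send_rows", "kwargs": {
  "targets": [
    {"x": 0,"y": 0,"z": 0,"spin": 0,"claw": 38},
    {"x": 0,"y": 0,"z": 0,"spin": 0,"claw": 38},
    {"x": 0,"y": 0,"z": 0.1,"spin": 0,"claw": 38},
    {"x": 0,"y": 0,"z": 0.24,"spin": 0,"claw": 38},
    {"x": 0,"y": 0,"z": 0.24,"spin": 0,"claw": 38},
    {"x": 0,"y": 0,"z": 0.24,"spin": 0,"claw": 38},
    {"x": -0.2,"y": -0.1,"z": 0.1,"spin": 0,"claw": 38},
    {"x": -0.2,"y": -0.1,"z": 0.1,"spin": 0,"claw": 38},
    {"x": 0,"y": -0.1,"z": 0.2,"spin": 0,"claw": 38},
    {"x": 0,"y": 0,"z": 0.1,"spin": 0,"claw": 38},
    {"x": 0,"y": 0,"z": 0,"spin": 0,"claw": 38},
    {"x": 0,"y": 0,"z": 0,"spin": 0,"claw": 38}
  ],
  "force": 40
}}

```text
time_s: 34.85
ee_pos: [0.4591, -0.2539, 0.2942]
eef_rot: [3.141, -0.0, 0.152]
force: [-0.6, -0.6, -0.4]
grip_width: 0.0379
grip_force: 0.0
```

```bash
python3 - <<'E'
from h import *
im,cal=snap("w10"); t=camera("top"); c=t[170:300,150:450]
cv2.imwrite("pics/m10.png",cv2.hconcat([cv2.resize(im,(400,300)),cv2.resize(c,(400,300),interpolation=cv2.INTER_CUBIC)]))
E
```

```text
34.85 [ 0.4591 -0.2539  0.2942] [ 3.141 -0.     0.152] [-0.58  0.19  1.45  0.    1.5   0.84] [-0.6 -0.6 -0.4]
```

View pics/m10.png

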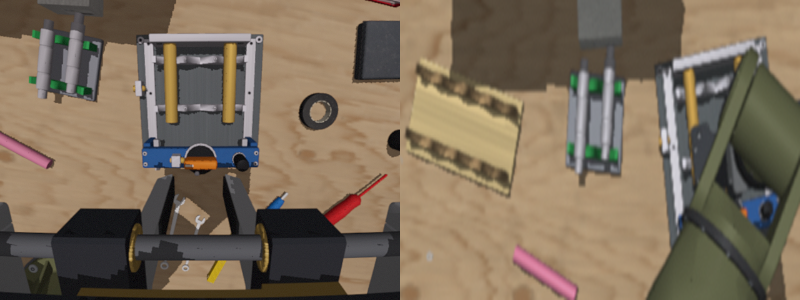

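Both blanks lie in their vees at the stop (left panel 171,85 and 229,85) and the cradle is empty. The rack's −y pin, at left panel (76,55), looks shifted, so I'll enlarge it.

```bash
python3 - <<'E'
from h import *
im,cal=load("w10"); t=camera("top")
a=cv2.resize(im[0:180,20:200],(600,600),interpolation=cv2.INTER_CUBIC)[:, :400+0]; a=cv2.resize(im[0:180,30:180],(500,600),interpolation=cv2.INTER_CUBIC)
b=cv2.resize(t[170:260,265:310],(300,600),interpolation=cv2.INTER_CUBIC)
cv2.imwrite("pics/rk.png",cv2.hconcat([a,b]))
E
```

```text
(no output)
```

View pics/rk.png

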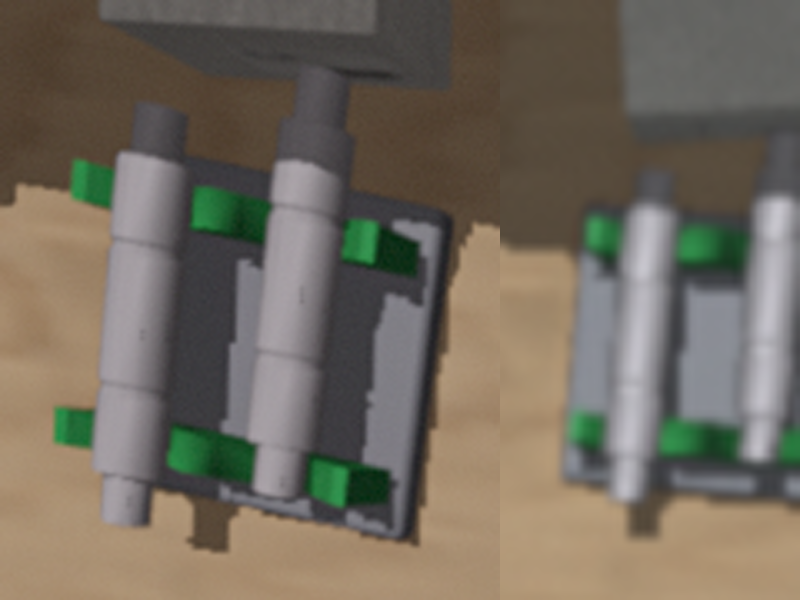

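The −y pin has been knocked about 1–2 cm toward the carton: its near shoulder is at crop (285,440), almost off the near comb. I'll measure it and set it back.

```bash
python3 - <<'E'
from h import *
im,cal=load("w10"); o=get_obs(); print(o["ee_pos"])
P=ray("w",[(78,31.5),(67.5,156.6),(127.5,20.4),(112.5,147.6)],.05,cal)[:,:2]; print(np.round(P,4).tolist(),P[:2].mean(0),P[2:].mean(0),np.linalg.norm(P[0]-P[1]),np.linalg.norm(P[2]-P[3]))
E
```

```text
[ 0.45890828 -0.25359284  0.29323397]
[[0.6066, 0.0156], [0.4786, 0.0242], [0.6231, -0.0353], [0.495, -0.0256]] [0.54256901 0.01987716] [ 0.55904375 -0.03048547] 0.12829182952500223 0.1284755314048027
```

>>> {"fn": "send_rows", "kwargs": {
  "targets": [
    {"x": 0.072,"y": 0.188,"z": -0.1,"spin": -0.0235,"claw": 40},
    {"x": 0.072,"y": 0.188,"z": -0.1,"spin": -0.0235,"claw": 40},
    {"x": 0.072,"y": 0.188,"z": -0.1,"spin": -0.0235,"claw": 40},
    {"x": 0.072,"y": 0.188,"z": -0.1,"spin": -0.0235,"claw": 40},
    {"x": 0.072,"y": 0.188,"z": -0.1,"spin": -0.0235,"claw": 40},
    {"x": 0.072,"y": 0.188,"z": -0.1,"spin": -0.0235,"claw": 40},
    {"x": 0,"y": 0,"z": 0,"spin": 0,"claw": 40},
    {"x": 0,"y": 0,"z": 0,"spin": 0,"claw": 40},
    {"x": 0,"y": 0,"z": 0,"spin": 0,"claw": 40}
  ],
  "force": 30
}}

```text
time_s: 35.9
ee_pos: [0.5453, -0.0291, 0.1747]
eef_rot: [3.141, -0.0, -0.07]
force: [0.1, -0.2, -0.4]
grip_width: 0.0395
grip_force: 0.0
```

```bash
python3 - <<'E'
from h import *
im,cal=snap("w11"); g=cv2.cvtColor(im,cv2.COLOR_BGR2GRAY)
print(proj("w",[[.5593+.0648,-.0275-.0045,.05],[.5593,-.0275,.05],[.5393+.0648,-.027-.0045,.05]],cal))
for y in (150,170,190,210,230,250): print(y,[int(v) for v in g[y,270:370:4]])
E
```

```text
35.9 [ 0.5453 -0.0291  0.1747] [ 3.141 -0.    -0.07 ] [-0.12  0.32  1.57 -0.    1.25  1.52] [ 0.1 -0.2 -0.4]
[[314.97197112 135.32513753]
 [315.09570609 220.04761019]
 [316.16973219 162.2653756 ]]
150 [86, 87, 88, 86, 87, 87, 88, 87, 86, 80, 93, 99, 97, 82, 82, 82, 82, 83, 85, 85, 84, 84, 84, 84, 84]
170 [70, 69, 69, 68, 69, 73, 74, 75, 78, 90, 94, 98, 99, 91, 82, 69, 69, 69, 70, 81, 85, 85, 104, 101, 102]
190 [99, 101, 87, 81, 72, 62, 63, 63, 118, 164, 177, 184, 172, 150, 111, 93, 97, 94, 114, 137, 111, 166, 165, 166, 166]
210 [69, 144, 144, 143, 143, 144, 145, 145, 121, 162, 175, 181, 177, 159, 129, 91, 145, 143, 146, 133, 164, 160, 160, 161, 163]
230 [70, 88, 142, 143, 142, 142, 142, 142, 128, 166, 177, 179, 173, 155, 117, 136, 142, 141, 141, 124, 170, 166, 164, 162, 158]
250 [72, 90, 140, 140, 140, 140, 140, 140, 116, 162, 178, 188, 172, 158, 125, 135, 140, 139, 141, 113, 163, 163, 163, 165, 165]
```

>>> {"fn": "send_rows", "kwargs": {
  "targets": [
    {"x": 0,"y": 0.008,"z": -0.2,"spin": 0,"claw": 40},
    {"x": 0,"y": 0,"z": -0.2,"spin": 0,"claw": 40},
    {"x": 0,"y": 0,"z": -0.2,"spin": 0,"claw": 40},
    {"x": 0,"y": 0,"z": -0.1,"spin": 0,"claw": 40},
    {"x": 0,"y": 0,"z": -0.01,"spin": 0,"claw": 40},
    {"x": 0,"y": 0,"z": 0,"spin": 0,"claw": 40},
    {"x": 0,"y": 0,"z": 0,"spin": 0,"claw": 10},
    {"x": 0,"y": 0,"z": 0,"spin": 0,"claw": 10},
    {"x": 0,"y": 0,"z": 0,"spin": 0,"claw": 10},
    {"x": 0,"y": 0,"z": 0,"spin": 0,"claw": 10}
  ]
}}

```text
time_s: 36.95
ee_pos: [0.546, -0.0267, 0.0335]
eef_rot: [-3.141, -0.002, -0.07]
force: [-0.5, 1.9, 7.5]
grip_width: 0.0212
grip_force: 30.0
```

>>> {"fn": "send_rows", "kwargs": {
  "targets": [
    {"x": 0,"y": 0,"z": 0.07,"spin": 0,"claw": 10},
    {"x": 0,"y": 0,"z": 0.05,"spin": 0,"claw": 10},
    {"x": -0.045,"y": 0.003,"z": 0,"spin": 0,"claw": 10},
    {"x": -0.05,"y": 0.003,"z": 0,"spin": 0,"claw": 10},
    {"x": 0,"y": 0,"z": 0,"spin": 0,"claw": 10},
    {"x": 0,"y": 0,"z": -0.06,"spin": 0,"claw": 10},
    {"x": 0,"y": 0,"z": -0.04,"spin": 0,"claw": 10},
    {"x": 0,"y": 0,"z": -0.01,"spin": 0,"claw": 10},
    {"x": 0,"y": 0,"z": 0,"spin": 0,"claw": 10}
  ]
}}

```text
time_s: 37.85
ee_pos: [0.526, -0.0252, 0.0337]
eef_rot: [-3.141, 0.002, -0.07]
force: [-3.9, 4.1, 2.7]
grip_width: 0.0216
grip_force: 30.0
```

>>> {"fn": "send_rows", "kwargs": {
  "targets": [
    {"x": 0,"y": 0,"z": 0,"spin": 0,"claw": 40},
    {"x": 0,"y": 0,"z": 0,"spin": 0,"claw": 40},
    {"x": 0,"y": 0,"z": 0,"spin": 0,"claw": 40},
    {"x": 0,"y": 0,"z": 0.2,"spin": 0,"claw": 40},
    {"x": 0,"y": 0,"z": 0.24,"spin": 0,"claw": 40},
    {"x": 0,"y": 0,"z": 0.24,"spin": 0,"claw": 40},
    {"x": -0.035,"y": -0.115,"z": 0,"spin": 0.088,"claw": 36},
    {"x": -0.035,"y": -0.115,"z": 0,"spin": 0.088,"claw": 36},
    {"x": -0.035,"y": -0.115,"z": 0,"spin": 0.088,"claw": 36},
    {"x": -0.035,"y": -0.115,"z": 0,"spin": 0.088,"claw": 36},
    {"x": -0.035,"y": -0.115,"z": 0,"spin": 0.088,"claw": 36},
    {"x": -0.035,"y": -0.115,"z": 0,"spin": 0.088,"claw": 36},
    {"x": -0.035,"y": -0.115,"z": 0,"spin": 0.088,"claw": 36},
    {"x": -0.035,"y": -0.115,"z": 0,"spin": 0.088,"claw": 36},
    {"x": -0.035,"y": -0.115,"z": 0,"spin": 0.088,"claw": 36},
    {"x": -0.035,"y": -0.115,"z": 0,"spin": 0.088,"claw": 36},
    {"x": -0.036,"y": -0.115,"z": 0,"spin": 0.088,"claw": 36},
    {"x": -0.036,"y": -0.114,"z": 0,"spin": 0.088,"claw": 36},
    {"x": -0.036,"y": -0.114,"z": 0,"spin": 0.086,"claw": 36},
    {"x": 0,"y": 0,"z": 0,"spin": 0,"claw": 36}
  ]
}}

```text
time_s: 39.85
ee_pos: [0.434, -0.3263, 0.1703]
eef_rot: [-3.141, 0.0, 1.726]
force: [0.6, -0.2, -0.1]
grip_width: 0.036
grip_force: 0.0
```

```bash
python3 - <<'E'
from h import *
im,cal=snap("w12"); t=camera("top"); cv2.imwrite("pics/t12.png",t)
g=cv2.cvtColor(t,cv2.COLOR_BGR2GRAY).astype(int)
for n,x,P in(("+y",0,(.5427,.023)),("-y",0,(.5393,-.027))):
    e=np.array([.9976,-.069]); Q=[[*(np.array(P)+s*.065*e),.048] for s in(1,-1)]; u=proj("top",Q); print(n,np.round(u,1).tolist())
    for s in (0,1):
        d=(u[1]-u[0])/np.linalg.norm(u[1]-u[0]); print([int(g[tuple(np.round(u[s]+k*d).astype(int)[::-1])]) for k in range(-14,15)])
E
```

```text
39.85 [ 0.434  -0.3263  0.1703] [-3.141  0.     1.726] [-0.71  0.32  1.59 -0.    1.24 -0.87] [ 0.6 -0.2 -0.1]
+y [[287.6, 195.1], [283.2, 244.5]]
[105, 105, 105, 106, 105, 98, 82, 75, 74, 71, 72, 75, 76, 78, 82, 86, 86, 86, 91, 118, 162, 187, 191, 190, 191, 192, 193, 198, 200]
[189, 191, 193, 194, 196, 194, 184, 171, 181, 183, 182, 189, 192, 179, 145, 146, 152, 150, 148, 151, 156, 154, 152, 151, 151, 152, 153, 153, 154]
-y [[306.7, 196.6], [302.6, 246.1]]
[105, 104, 99, 83, 77, 74, 69, 73, 77, 77, 77, 76, 75, 78, 84, 86, 94, 134, 184, 195, 193, 190, 190, 191, 192, 193, 194, 192, 180]
[184, 185, 187, 193, 195, 198, 197, 180, 155, 177, 186, 187, 186, 173, 136, 107, 101, 102, 103, 120, 146, 158, 156, 154, 153, 153, 155, 157, 160]
```

The rack pins now sit midway. Lower to the post and grip.

>>> {"fn": "send_rows", "kwargs": {
  "targets": [
    {"x": 0,"y": 0.012,"z": -0.17,"spin": 0,"claw": 36},
    {"x": 0,"y": 0,"z": -0.12,"spin": 0,"claw": 36},
    {"x": 0,"y": 0,"z": -0.05,"spin": 0,"claw": 36},
    {"x": 0,"y": 0,"z": 0,"spin": 0,"claw": 36},
    {"x": 0,"y": 0,"z": 0,"spin": 0,"claw": 10},
    {"x": 0,"y": 0,"z": 0,"spin": 0,"claw": 10},
    {"x": 0,"y": 0,"z": 0,"spin": 0,"claw": 10},
    {"x": 0,"y": 0,"z": 0,"spin": 0,"claw": 10}
  ],
  "force": 40
}}

```text
time_s: 40.75
ee_pos: [0.4352, -0.3221, 0.1036]
eef_rot: [3.14, 0.001, 1.724]
force: [-0.9, 0.5, 6.5]
grip_width: 0.0189
grip_force: 40.0
```

>>> {"fn": "send_rows", "kwargs": {
  "targets": [
    {"x": 0.05,"y": 0.0077,"z": 0,"spin": 0,"claw": 10},
    {"x": 0.05,"y": 0.0077,"z": 0,"spin": 0,"claw": 10},
    {"x": 0.05,"y": 0.0077,"z": 0,"spin": 0,"claw": 10},
    {"x": 0.05,"y": 0.0077,"z": 0,"spin": 0,"claw": 10},
    {"x": 0.05,"y": 0.0077,"z": 0,"spin": 0,"claw": 10},
    {"x": 0.05,"y": 0.0077,"z": 0,"spin": 0,"claw": 10},
    {"x": 0.05,"y": 0.0077,"z": 0,"spin": 0,"claw": 10},
    {"x": 0.05,"y": 0.0077,"z": 0,"spin": 0,"claw": 10},
    {"x": 0.05,"y": 0.0077,"z": 0,"spin": 0,"claw": 10},
    {"x": 0.05,"y": 0.0077,"z": 0,"spin": 0,"claw": 10},
    {"x": 0.03,"y": 0.0046,"z": 0,"spin": 0,"claw": 10},
    {"x": 0,"y": 0,"z": 0,"spin": 0,"claw": 10}
  ]
}}

```text
time_s: 41.95
ee_pos: [0.5414, -0.3054, 0.1036]
eef_rot: [3.141, 0.0, 1.724]
force: [-0.0, 3.5, 6.6]
grip_width: 0.0189
grip_force: 40.0
```

>>> {"fn": "send_rows", "kwargs": {
  "targets": [
    {"x": 0.02,"y": 0.003,"z": 0,"spin": 0,"claw": 10},
    {"x": 0.015,"y": 0.0023,"z": 0,"spin": 0,"claw": 10},
    {"x": 0.015,"y": 0.0023,"z": 0,"spin": 0,"claw": 10},
    {"x": 0,"y": 0,"z": 0,"spin": 0,"claw": 10},
    {"x": 0,"y": 0,"z": 0,"spin": 0,"claw": 10}
  ]
}}

```text
time_s: 42.45
ee_pos: [0.5504, -0.3039, 0.1036]
eef_rot: [-3.141, -0.0, 1.724]
force: [-8.2, 3.5, 9.3]
grip_width: 0.0193
grip_force: 40.0
```

>>> {"fn": "send_rows", "kwargs": {
  "targets": [
    {"x": 0.01,"y": 0.0015,"z": 0,"spin": 0,"claw": 10},
    {"x": 0,"y": 0,"z": 0,"spin": 0,"claw": 10},
    {"x": 0,"y": 0,"z": 0,"spin": 0,"claw": 10}
  ]
}}

```text
time_s: 42.75
ee_pos: [0.5505, -0.3039, 0.1036]
eef_rot: [-3.137, -0.001, 1.724]
force: [-24.0, 4.0, 15.9]
grip_width: 0.019
grip_force: 40.0
```

Hard stop reached, so the bridge is home. Release and go to the knob.

>>> {"fn": "send_rows", "kwargs": {
  "targets": [
    {"x": -0.012,"y": -0.002,"z": 0,"spin": 0,"claw": 10},
    {"x": 0,"y": 0,"z": 0,"spin": 0,"claw": 34},
    {"x": 0,"y": 0,"z": 0,"spin": 0,"claw": 34},
    {"x": 0,"y": 0,"z": 0,"spin": 0,"claw": 34},
    {"x": 0,"y": 0,"z": 0.13,"spin": 0,"claw": 34},
    {"x": 0,"y": 0,"z": 0.13,"spin": 0,"claw": 34},
    {"x": -0.024,"y": 0.15,"z": 0,"spin": 0,"claw": 32},
    {"x": -0.024,"y": 0.15,"z": 0,"spin": 0,"claw": 32},
    {"x": 0,"y": 0,"z": 0,"spin": 0,"claw": 32},
    {"x": 0,"y": 0,"z": 0,"spin": 0,"claw": 32}
  ]
}}

```text
time_s: 43.75
ee_pos: [0.541, -0.244, 0.1546]
eef_rot: [3.141, 0.0, 1.725]
force: [0.5, 0.1, 0.1]
grip_width: 0.0317
grip_force: 0.0
```

```bash
python3 - <<'E'
from h import *
t=camera("top"); hsv=cv2.cvtColor(t,cv2.COLOR_BGR2HSV); im,cal=snap("w13")
h2=cv2.cvtColor(im,cv2.COLOR_BGR2HSV); m=cv2.inRange(h2,(5,170,100),(16,255,255))
for c in cv2.findContours(m,0,2)[0]:
    if cv2.contourArea(c)>80: r=cv2.minAreaRect(c); print(r,ray("w",[r[0]],.1305,cal))
E
```

```text
43.8 [ 0.541  -0.2445  0.1545] [3.141 0.    1.724] [-0.49  0.44  1.45 -0.    1.25 -0.64] [-0.1 -0.5  0.6]
((317.5, 272.0), (88.0, 25.0), 90.0) [[ 0.53999128 -0.23894439  0.1305    ]]
```

>>> {"fn": "send_rows", "kwargs": {
  "targets": [
    {"x": 0,"y": 0.003,"z": -0.1,"spin": 0,"claw": 32},
    {"x": 0,"y": 0,"z": -0.08,"spin": 0,"claw": 32},
    {"x": 0,"y": 0,"z": -0.047,"spin": 0,"claw": 32},
    {"x": 0,"y": 0,"z": 0,"spin": 0,"claw": 32},
    {"x": 0,"y": 0,"z": 0,"spin": 0,"claw": 5},
    {"x": 0,"y": 0,"z": 0,"spin": 0,"claw": 5},
    {"x": 0,"y": 0,"z": 0,"spin": 0,"claw": 5},
    {"x": 0,"y": 0,"z": 0,"spin": 0,"claw": 5}
  ],
  "force": 50
}}

```text
time_s: 44.65
ee_pos: [0.5409, -0.2438, 0.1098]
eef_rot: [3.141, 0.001, 1.724]
force: [-2.8, -0.5, 5.4]
grip_width: 0.0145
grip_force: 50.0
```

>>> {"fn": "send_rows", "kwargs": {
  "targets": [
    {"x": 0,"y": 0,"z": 0,"spin": -0.06,"claw": 5},
    {"x": 0,"y": 0,"z": 0,"spin": -0.06,"claw": 5},
    {"x": 0,"y": 0,"z": 0,"spin": -0.06,"claw": 5},
    {"x": 0,"y": 0,"z": 0,"spin": -0.06,"claw": 5},
    {"x": 0,"y": 0,"z": 0,"spin": -0.06,"claw": 5},
    {"x": 0,"y": 0,"z": 0,"spin": -0.06,"claw": 5},
    {"x": 0,"y": 0,"z": 0,"spin": -0.06,"claw": 5},
    {"x": 0,"y": 0,"z": 0,"spin": -0.06,"claw": 5},
    {"x": 0,"y": 0,"z": 0,"spin": -0.06,"claw": 5},
    {"x": 0,"y": 0,"z": 0,"spin": -0.06,"claw": 5},
    {"x": 0,"y": 0,"z": 0,"spin": -0.06,"claw": 5},
    {"x": 0,"y": 0,"z": 0,"spin": -0.06,"claw": 5},
    {"x": 0,"y": 0,"z": 0,"spin": -0.06,"claw": 5},
    {"x": 0,"y": 0,"z": 0,"spin": -0.06,"claw": 5},
    {"x": 0,"y": 0,"z": 0,"spin": -0.06,"claw": 5},
    {"x": 0,"y": 0,"z": 0,"spin": -0.06,"claw": 5},
    {"x": 0,"y": 0,"z": 0,"spin": -0.04,"claw": 5},
    {"x": 0,"y": 0,"z": 0,"spin": 0,"claw": 5},
    {"x": 0,"y": 0,"z": 0,"spin": 0,"claw": 5}
  ]
}}

```text
time_s: 46.55
ee_pos: [0.5409, -0.2438, 0.1098]
eef_rot: [3.141, -0.001, 0.153]
force: [-2.9, -1.6, 5.0]
grip_width: 0.0149
grip_force: 50.0
```

>>> {"fn": "send_rows", "kwargs": {
  "targets": [
    {"x": 0,"y": 0,"z": 0,"spin": -0.02,"claw": 5},
    {"x": 0,"y": 0,"z": 0,"spin": 0,"claw": 5}
  ]
}}

```text
time_s: 46.75
ee_pos: [0.5409, -0.2438, 0.1098]
eef_rot: [3.14, -0.001, 0.122]
force: [-2.3, -2.0, 4.2]
grip_width: 0.0152
grip_force: 50.6
```

```bash
python3 -c "
from h import *
o=get_obs();print(o['eef_rot'],o['moment'],o['force'],o['tau'][5])"
```

```text
[ 3.14042122e+00 -5.27663923e-04  1.21930650e-01] [-0.28326426  0.73428737  0.72554301] [-2.29031123 -2.04670378  4.19026508] 1.2111398577690125
```

The knob is on its stop: the moment rises and the pads are prised apart. Relieve, release, back off and check.

>>> {"fn": "send_rows", "kwargs": {
  "targets": [
    {"x": 0,"y": 0,"z": 0,"spin": 0.02,"claw": 5},
    {"x": 0,"y": 0,"z": 0,"spin": 0,"claw": 28},
    {"x": 0,"y": 0,"z": 0,"spin": 0,"claw": 28},
    {"x": 0,"y": 0,"z": 0,"spin": 0,"claw": 28},
    {"x": 0,"y": 0,"z": 0.1,"spin": 0,"claw": 28},
    {"x": 0,"y": 0,"z": 0.2,"spin": 0,"claw": 28},
    {"x": 0,"y": 0,"z": 0.22,"spin": 0,"claw": 28},
    {"x": -0.2,"y": 0.06,"z": 0.1,"spin": 0,"claw": 28},
    {"x": -0.2,"y": 0.06,"z": 0.15,"spin": 0,"claw": 28},
    {"x": -0.1,"y": 0.06,"z": 0.2,"spin": 0,"claw": 28},
    {"x": 0,"y": 0,"z": 0,"spin": 0,"claw": 28},
    {"x": 0,"y": 0,"z": 0,"spin": 0,"claw": 28}
  ]
}}

```text
time_s: 47.95
ee_pos: [0.4419, -0.2078, 0.303]
eef_rot: [3.14, -0.002, 0.153]
force: [1.3, -0.4, -0.4]
grip_width: 0.0278
grip_force: 0.0
```

```bash
python3 - <<'E'
from h import *
im,cal=snap("w14"); cv2.imwrite("pics/w14c.png",cv2.resize(im[0:300,80:540],(800,522)))
h2=cv2.cvtColor(im,cv2.COLOR_BGR2HSV); m=cv2.inRange(h2,(5,170,100),(16,255,255))
for c in cv2.findContours(m,0,2)[0]:
    if cv2.contourArea(c)>80:
        b=ray("w",cv2.boxPoints(cv2.minAreaRect(c)),.1305,cal)[:,:2]; print(b.mean(0),np.round(b,4).tolist())
E
```

```text
47.95 [ 0.4419 -0.2078  0.303 ] [ 3.14e+00 -2.00e-03  1.53e-01] [-0.51  0.1   1.54  0.    1.5   0.9 ] [ 1.3 -0.4 -0.4]
[ 0.53995318 -0.24306113] [[0.5153, -0.2401], [0.5623, -0.2315], [0.5646, -0.2458], [0.5177, -0.2549]]
```

View pics/w14c.png

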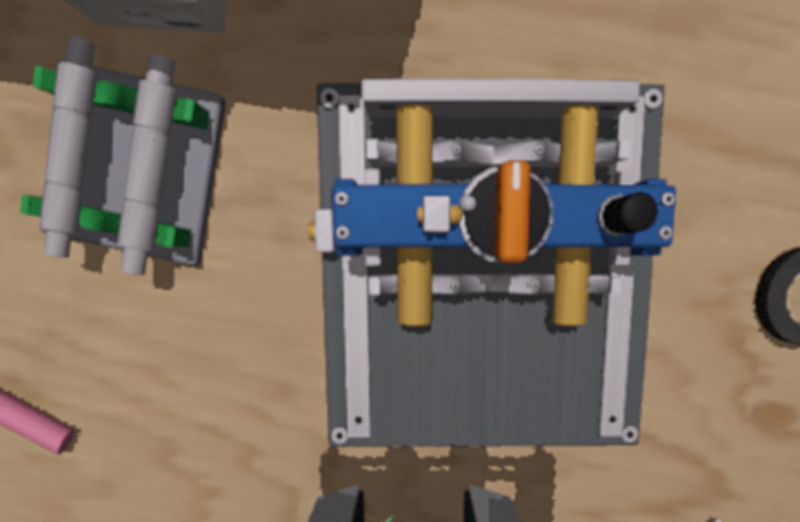

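The picture shows both pins in the rack, both blanks against the stop plate at (415,105) and (580,105), the bridge home, and the knob bar back in its tight position at (513,210).

```bash
python3 -c "
from station import *
print(hand_in())"
```

```text
the job is handed in; nothing more can be done
None
```

The job is done and handed in at about 48 s: both pins are in the green rack (one was knocked along its vee partway through and I set it back), both brass blanks lie in the outer vees against the stop, the bridge is home, and the knob is turned back to its tight stop.

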